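Load the clamping jig with its graduated spacer leaves

ROBOT

A 6-joint arm with a two-finger parallel gripper is mounted at the origin on a cart in front of the work surface, level with it; the furniture and walls round the work are solid. World frame = base frame: x ahead of the robot, y to its left, z up, the work surface at z = 0. Lengths are in m, angles in rad, forces in N, time in s.
With the tool pointing down it reaches from about 0.3 to 0.875 m from the base axis. Payload 6.4 kg.
Tool frame: the origin (TCP) lies between the finger pads; the fingertips stand 25 mm ahead of it and the grasp point (between the pads) lies 6 mm ahead of it; z points along the fingers, y is the line along which they close (so a half turn about z gives the same grasp; the last joint's range is limited). The gripper opens to 85 mm and grips with 20 to 120 N. Pads are 22 mm wide; open, the fingers measure 114 mm over their backs; the gripper's body (76 mm by 85 mm) begins 54 mm behind the grasp point. The pads swing forward as they close: fully open they stand 13 mm farther back than shut.
Start: joints at [-1.542, 0.181, 1.607, -0, 1.354, -0.206], TCP at [0.134, -0.559, 0.256] pointing down, gripper open.
Joint ranges: [-2.99, 2.99], [-0.89, 2.07], [0.3, 2.58], [-1.14, 4.28], [0, 2.63], [-3.12, 3.12]. Speed limits (rad/s): [2.57, 2.57, 3.01, 3.14, 3.14, 3.14].

INTERFACE

Orientations are given as a unit quaternion [w, x, y, z].
In Python, from bench import ctrl gives the robot as it stands.
- The arm moves only by the tool servo_tool, never from a script. Its argument "series" is text: rows parted by semicolons, each of 7 numbers parted by spaces: the gripper command: -1 is fully open, 1 is shut, values between are in proportion, then the shift along the tool's x, y, z in m, then the turn, a rotation vector about the tool's x, y, z in degrees. A call has 1 to 12 rows; each row is the pose to reach, as a shift and turn from the pose commanded when the call began, along the tool's axes at that moment; what a row does not reach only later rows make up. A row lasts 1/12 s, in which the tool goes at most 41.7 mm and 7.16 degrees, less where a joint would pass 70% of its speed; a pose out of reach is approached as far as the arm can. A call with a gripper value outside its range is refused whole. The fingers move at their own pace and stop on an object; the grip force is fixed at half the most. Time passes only in rows, so rows that repeat a pose let the fingers close. It gives the time, the measured TCP pose, the force, the opening and the grip force at its end, in the units of the state.
- ctrl.get_obs(): the state, without advancing time (a new reading comes with each control period).
- ctrl.camera(name): name is "scene" or "top" or "wrist"; returns a dict with "img" (400x640x3 uint8, red, green, blue), "z_map" (400x640 float32, m along the optical axis (not along the pixel's ray), 0 where there is no reading), "fovy" (degrees; the focal length in pixels is half the picture's height over the tangent of half this angle, whatever the lens; pixels are square), "cx", "cy" (the principal point, pixels), "k1" (the pictures are not rectified: a ray, as slopes to the right and down, at radius r is drawn at 1 + k1 r^2 times it, then the intrinsics apply), "extrinsics" (4x4, takes a point from camera to world coordinates); the wrist camera has in their place "T_tool_cam" (4x4, takes a point from camera to tool coordinates, whose origin is the TCP and whose axes are the flange's). Camera axes: x right, y down, z forward; pixel columns grow to the right and rows downward; lengths in m; the calibration is good to about 2 mm. A picture is of the moment at which its call begins: read the wrist's pose just before it.
- ctrl.hand_in(): hands the job in; it is judged then, once.
The state is a dict: "time_s": time; "q": joint angles; "dq": joint speeds; "joint_efforts": joint torques, N m; "eef_pos": TCP position; "eef_rot": TCP orientation; "wrist_force": force on the tool from outside, world axes, zero at the start; "torque": the same for the moment, N m; "opening": opening from 0.0 (shut) to 1.0 (fully open); "grasp_force": force on a finger pad.
Only numpy, scipy, OpenCV 4.12 (cv2) and the standard library are available. Lean on these libraries where they do the work, as an engineer would, in place of code of your own. Each camera call takes 0.05 s, during which the arm holds its last target. There are 200 camera calls.

TASK

Set up the clamping jig with the spacer leaves (the flat wooden bars with a hole, three or four of them) that lie on the bench. First pull the latch knob fully out, then slide the keeper away from the arbor to its far stop. Thread all the leaves flat onto the arbor one after another, the longest first and each shorter one on top, then slide the keeper back over the arbor to its stop and last push the latch knob fully home. Leave the mug alone.

Things in the scene. Friction and masses are not known exactly. Their poses are not given: they have to be found in the camera images.
- jig: Clamping jig fixed to the bench: wooden board 205 x 315 mm, 16 mm thick. Origin on the bench below the arbor; x to the jig's back, y to its left, z up. It carries a steel seat collar (40 mm dia., top 36 mm over the bench) with the upright arbor in it, the keeper's track along y at x = +90 mm, and the latch bolt's block (40 x 36 mm, top at 68 mm) centred at x = +50, y = -140 mm.
- seat (a point): Centre of the top of the seat collar, on the arbor's axis, 36 mm above the bench; axes as the jig's. The arbor is 16 mm thick and rises 60 mm above this point, the last 10 mm tapering to 7 mm. The lowest leaf rests on the collar.
- keeper (a joint): Position of the keeper along the jig's +y, m: 0 = end stop with its arm right over the arbor tip (10 mm above it), 0.12 = other end stop, arm clear of the arbor. About 2.5 N of friction; stays where it is left.
- keeper_grip (a point): Grip point of the keeper, 145 mm above the bench, in a black upright fin 32 mm (jig x) by 14 mm (jig y), foot 120 and top 160 mm above the bench. It stands on an aluminium arm 22 mm wide, 10 mm thick, that reaches 97 mm to the jig's -x from here, top 120 mm above the bench. The keeper slides along the jig's y. Axes as the jig's.
- latch (a joint): How far the latch bolt is pulled out, m: 0 = fully home (bolt in the keeper's carriage), 0.03 = fully out. It is pulled along the jig's -x, towards the front. About 4 N of friction; stays where it is left. It does not spring back.
- latch_knob (a point): Centre of the latch knob: black round knob on the bolt's front end, 33 mm dia., 22 mm long, axis along the jig's x, centre 46 mm above the bench, free on both sides and above. When home, its block begins 43 mm behind this point (jig +x); a bare 14 mm rod lies between. Axes as the jig's.
- tea_mug: White mug standing on the right, 81 x 117 mm over its handle, 94 mm high; origin under its centre. Not part of the job; leave it where it is.
- leaf_a: Plain wooden spacer leaf, flat bar 130 mm long, 44 mm wide, 12 mm thick, longest of the possible four, with a 23 mm round hole through its middle. Origin at the centre of the bar (in the hole, at half thickness); x along its length, y across, z through the thickness; both faces are alike. Starts flat on the bench or its thin mat (under 2 mm); may be absent.
- leaf_b: Plain wooden spacer leaf, flat bar 110 mm long, 44 mm wide, 12 mm thick, second longest of the possible four, with a 23 mm round hole through its middle. Origin at the centre of the bar (in the hole, at half thickness); x along its length, y across, z through the thickness; both faces are alike. Starts flat on the bench or its thin mat (under 2 mm); may be absent.
- leaf_c: Plain wooden spacer leaf, flat bar 90 mm long, 44 mm wide, 12 mm thick, third longest of the possible four, with a 23 mm round hole through its middle. Origin at the centre of the bar (in the hole, at half thickness); x along its length, y across, z through the thickness; both faces are alike. Starts flat on the bench or its thin mat (under 2 mm); may be absent.
- leaf_d: Plain wooden spacer leaf, flat bar 70 mm long, 44 mm wide, 12 mm thick, shortest of the possible four, with a 23 mm round hole through its middle. Origin at the centre of the bar (in the hole, at half thickness); x along its length, y across, z through the thickness; both faces are alike. Starts flat on the bench or its thin mat (under 2 mm); may be absent.
Mind the look-alikes: they are no part of the job. What is shaped like the leaf_c but blue is not meant.

How it is judged:
By the outcome, as a careful person would: the job done as asked, in the order asked, and still so for the second after the job is handed in, with the robot touching nothing.
Of leaf_a, leaf_b, leaf_c, leaf_d only 3 to 4 are there at a start; the rules pass over those that are not, and their reading is None.
At some moment in a run one of leaf_a, leaf_b, leaf_c, leaf_d may be knocked a few centimetres aside while the robot is not near it.
Once in a run the grip may slacken for a moment while it holds something.
It also fails if it takes over 208 s, if anything falls off the work surface, if the arm or the gripper's body presses on something with over 40 N, if the wrist force passes 120 N, or if a joint passes its speed limit or range.

## Working session

There is one attempt and no reset: what is moved stays moved. The work goes in short steps, Python scripts to look and compute and a tool call to move; the robot and the scene stay as the last step left them, time stands still between calls to the robot, and variables do not carry over. Pictures are saved under pics/ and viewed, at most 14 in all, crops included, and the job is handed in when it is done.

Besides the shell and the picture viewer there is one more tool, called after "Request:" by a JSON object that holds its "fn" and its "kwargs". servo_tool: Moves the arm, as the interface text tells. Its arguments: {"type":"object","properties":{"series":{"type":"string"}},"required":["series"]}

```bash
ls; mkdir -p pics; python3 - <<'E'
from bench import ctrl
import cv2,pickle
o=ctrl.get_obs();print(o)
for n in("top","scene"):
    c=ctrl.camera(n);pickle.dump(c,open(f"pics/{n}0.pkl","wb"))
    cv2.imwrite(f"pics/{n}0.png",c["img"][:,:,::-1]);print(n,{k:v for k,v in c.items() if k not in("img","z_map")})
E
```

```text
pics
{'time_s': 0.0, 'q': array([-1.54232295e+00,  1.81564572e-01,  1.60802490e+00, -4.07665286e-06,
        1.35380908e+00, -2.06316672e-01]), 'dq': array([-0.00111784,  0.0012908 , -0.00019186,  0.00072823, -0.00032419,
        0.00121837]), 'joint_efforts': array([ 2.26209511e-05, -4.44876730e+01, -3.51340699e+01, -2.24633491e-04,
        9.02499160e-03,  2.46044657e-06]), 'eef_pos': array([ 0.13375867, -0.5586893 ,  0.25536273]), 'eef_rot': array([-8.99556362e-04,  9.93116658e-01,  1.17125950e-01,  7.82035072e-05]), 'wrist_force': array([ 0.37974392,  0.33810095, -0.42311878]), 'torque': array([-0.01131281, -0.02355861,  0.07002727]), 'grasp_force': 0.0, 'opening': 0.9970788178187446}
top {'fovy': 50.891067574703676, 'cx': 319.5486781392641, 'cy': 203.1632400017296, 'k1': -0.09919965821998165, 'extrinsics': array([[-0.00602831, -0.99399374,  0.1092708 ,  0.33097127],
       [-0.999961  ,  0.00669737,  0.005757  , -0.07496862],
       [-0.00645425, -0.10923183, -0.99399535,  1.56222027],
       [ 0.        ,  0.        ,  0.        ,  1.        ]])}
scene {'fovy': 46.764002680997535, 'cx': 317.3984841062616, 'cy': 205.88247582671505, 'k1': 0.015989091344731664, 'extrinsics': array([[-0.6465828 , -0.52463622,  0.55379375, -0.32697449],
       [-0.76278106,  0.45395382, -0.46053336,  0.63451576],
       [-0.00978431, -0.72019633, -0.69370131,  1.16564949],
       [ 0.        ,  0.        ,  0.        ,  1.        ]])}
```

View pics/top0.png

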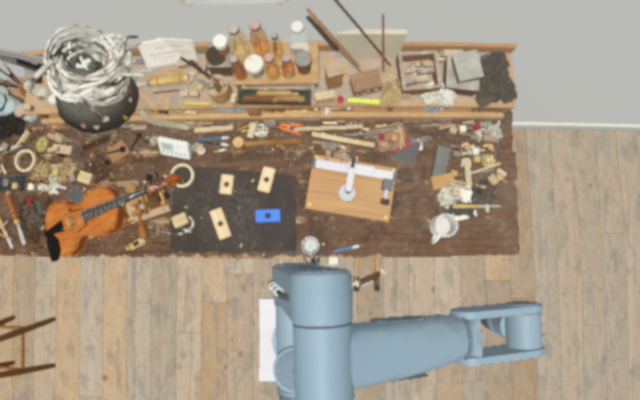

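View pics/scene0.png

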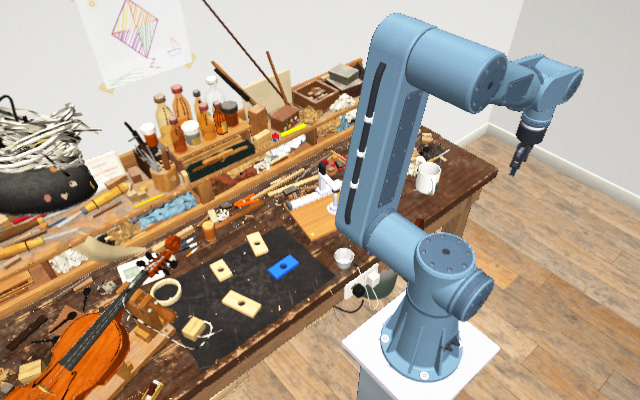

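The top view shows three leaves near (227,184), (266,179) and (220,223), the blue decoy at (268,215), the jig board around (350,187) and the mug at (443,227). The scene view confirms the three leaves.

```bash
cat > h.py <<'E'
import numpy as np,cv2,pickle
from scipy.spatial.transform import Rotation as R
def K(c):
    f=c["img"].shape[0]/2/np.tan(np.radians(c["fovy"]/2));return np.array([[f,0,c["cx"]],[0,f,c["cy"]],[0,0,1.]])
def tcpT(o):
    w,x,y,z=o["eef_rot"];T=np.eye(4);T[:3,:3]=R.from_quat([x,y,z,w]).as_matrix();T[:3,3]=o["eef_pos"];return T
def ext(c,o=None): return c["extrinsics"] if "extrinsics" in c else tcpT(o)@c["T_tool_cam"]
def cast(c,T,px,z):
    "pixels -> world points on plane z"
    px=np.asarray(px,float).reshape(-1,1,2)
    u=cv2.undistortPoints(px,K(c),np.array([c["k1"],0,0,0.]))[:,0]
    d=np.c_[u,np.ones(len(u))]@T[:3,:3].T;p=T[:3,3]
    return p+d*((z-p[2])/d[:,2])[:,None]
def proj(c,T,P):
    Ti=np.linalg.inv(T);q=np.asarray(P,float).reshape(-1,3)@Ti[:3,:3].T+Ti[:3,3]
    return cv2.projectPoints(q,np.zeros(3),np.zeros(3),K(c),np.array([c["k1"],0,0,0.]))[0][:,0]
def cloud(c,T):
    h,w=c["z_map"].shape;v,u=np.mgrid[:h,:w]
    n=cv2.undistortPoints(np.stack([u,v],-1).reshape(-1,1,2).astype(float),K(c),np.array([c["k1"],0,0,0.]))[:,0]
    z=c["z_map"].reshape(-1);P=np.c_[n*z[:,None],z]@T[:3,:3].T+T[:3,3];P[z==0]=np.nan
    return P.reshape(h,w,3)
def rect(c,T,m,z):
    cn=max(cv2.findContours(m.astype(np.uint8),0,cv2.CHAIN_APPROX_NONE)[0],key=cv2.contourArea)
    P=cast(c,T,cn[:,0],z)[:,:2]
    (cx,cy),(a,b),t=cv2.minAreaRect((P*1000).astype(np.float32))
    if a<b:a,b,t=b,a,t+90
    return cx/1e3,cy/1e3,a,b,(t+90)%180-90
E
python3 - <<'E'
from h import *
for n in("top","scene"):
    c=pickle.load(open(f"pics/{n}0.pkl","rb"));T=ext(c)
    hsv=cv2.cvtColor(c["img"],cv2.COLOR_RGB2HSV)
    P=cloud(c,T)
    m=(hsv[...,2]>150)&(hsv[...,0]<32)&(hsv[...,1]>30)&(hsv[...,1]<150)
    k,l,s,ct=cv2.connectedComponentsWithStats(m.astype(np.uint8))
    for i in range(1,k):
        if s[i,4]<60: continue
        r=rect(c,T,l==i,.0135)
        if .2<r[0]<.75 and r[1]<.5 and r[1]>-.2 and r[2]<150: print(n,ct[i].round(),s[i,4],np.round(r,3))
    if n=="top":
        for p in [(316,155),(397,167),(388,220),(306,205)]: print("board",cast(c,T,[p],.016)[0].round(3))
        print("seat",cast(c,T,[(347,193)],.036)[0].round(3), P[193,347])
        # heights map
        S=P[145:225,300:400]
        for a,b in((.1,.13),(.13,.17),(.05,.1)):
            q=S[(S[...,2]>a)&(S[...,2]<b)&(S[...,0]<.75)];print(a,len(q),np.nanmean(q,0).round(3),np.nanmin(q,0).round(3),np.nanmax(q,0).round(3))
img=cv2.imread("pics/top0.png")[140:240,160:470];a=cv2.resize(img,None,fx=2.5,fy=2.5,interpolation=2)
b=cv2.resize(cv2.imread("pics/scene0.png")[130:330,160:460],None,fx=1.7,fy=1.7,interpolation=2)
w=max(a.shape[1],b.shape[1]);o=np.zeros((a.shape[0]+b.shape[0],w,3),np.uint8);o[:a.shape[0],:a.shape[1]]=a;o[a.shape[0]:,:b.shape[1]]=b
cv2.imwrite("pics/crop1.png",o);print(o.shape)
E
```

```text
top [198. 148.] 83 [ 0.718  0.396 42.389 34.913 45.444]
top [182. 174.] 230 [  0.612   0.46   99.47   97.823 -44.67 ]
top [266. 179.] 352 [  0.594   0.134  99.762  53.089 -14.696]
top [226. 184.] 267 [ 0.576  0.284 75.89  52.883 -0.594]
top [220. 223.] 427 [  0.429   0.305 118.043  52.257  20.623]
top [179. 220.] 190 [  0.442   0.459  59.351  47.762 -63.858]
board [ 0.683 -0.054  0.016]
board [ 0.635 -0.357  0.016]
board [ 0.437 -0.318  0.016]
board [ 0.494 -0.016  0.016]
seat [ 0.536 -0.167  0.036] [ 0.5252025  -0.16226593  0.11299818]
0.1 181 [ 0.573 -0.172  0.12 ] [ 0.525 -0.191  0.109] [ 0.636 -0.155  0.129]
0.13 45 [ 0.625 -0.181  0.156] [ 0.611 -0.189  0.133] [ 0.643 -0.172  0.168]
0.05 233 [ 0.551 -0.292  0.063] [ 0.488 -0.332  0.05 ] [ 0.681 -0.043  0.092]
scene [308. 188.] 98 [ 0.685 -0.165 98.967 50.48  80.101]
scene [257. 243.] 334 [  0.588   0.136 103.931  47.7   -14.59 ]
scene [153. 264.] 63 [  0.735   0.434  70.042  25.297 -67.871]
scene [221. 270.] 302 [ 0.571  0.286 81.522 47.383 -5.632]
scene [166. 291.] 357 [  0.61    0.458 103.369  88.672 -28.133]
scene [327. 290.] 68 [2.8800e-01 8.3000e-02 6.7823e+01 2.8199e+01 8.8202e+01]
scene [241. 303.] 568 [  0.425   0.307 116.894  52.104  21.657]
scene [294. 313.] 112 [  0.298   0.206 100.877  21.429 -85.966]
scene [194. 328.] 388 [ 0.438  0.452 79.206 67.117 28.113]
scene [265. 334.] 104 [  0.298   0.313  93.676  15.217 -88.648]
scene [238. 353.] 93 [  0.299   0.405  61.108  18.77  -84.352]
scene [214. 370.] 89 [ 0.299  0.474 65.428 17.916 87.576]
(590, 775, 3)
```

View pics/crop1.png

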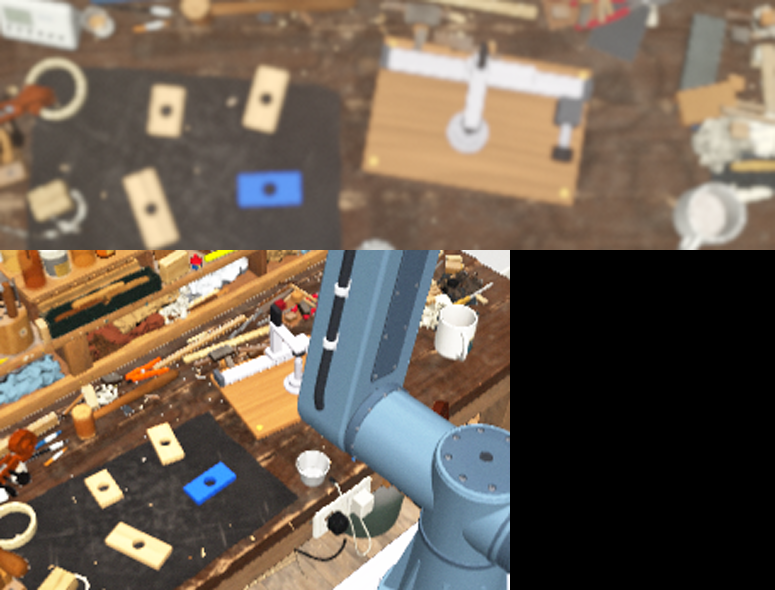

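Only leaf_b (118 measured), leaf_c (100) and leaf_d (76) are present, since the masks read about 7 mm too long. The jig is yawed about −10°, with the arbor near (0.535, −0.165). Next I move over the jig for a close look.

```bash
cat >> h.py <<'E'
def goto(o,p,yaw,tip=True):
    "shift/turn in tool axes to bring TCP to p, pointing down, tool x at yaw deg"
    T=tcpT(o);y=np.radians(yaw);G=np.array([[np.cos(y),np.sin(y),0],[np.sin(y),-np.cos(y),0],[0,0,-1]])
    s=T[:3,:3].T@(np.array(p)-T[:3,3]);r=R.from_matrix(T[:3,:3].T@G).as_rotvec(degrees=True)
    print("go",s.round(4),r.round(2))
E
python3 - <<'E'
from h import *;from bench import ctrl
goto(ctrl.get_obs(),[.47,-.23,.36],-10)
E
```

```text
go [ 0.4035 -0.2417 -0.104 ] [-0.09 -0.   23.45]
```

Request:
{"fn": "servo_tool", "kwargs": {"series": "-1 0.404 -0.242 -0.104 0 0 23.5;-1 0.404 -0.242 -0.104 0 0 23.5;-1 0.404 -0.242 -0.104 0 0 23.5;-1 0.404 -0.242 -0.104 0 0 23.5;-1 0.404 -0.242 -0.104 0 0 23.5;-1 0.404 -0.242 -0.104 0 0 23.5;-1 0.404 -0.242 -0.104 0 0 23.5;-1 0.404 -0.242 -0.104 0 0 23.5;-1 0.404 -0.242 -0.104 0 0 23.5;-1 0.404 -0.242 -0.104 0 0 23.5;-1 0.404 -0.242 -0.104 0 0 23.5;-1 0.404 -0.242 -0.104 0 0 23.5"}}

```text
time_s: 1.1
eef_pos: [0.4725, -0.2269, 0.3611]
eef_rot: [-0.0, 0.996, -0.086, 0.001]
wrist_force: [-0.2, -1.1, 0.4]
opening: 0.999
grasp_force: 0.0
```

Request:
{"fn": "servo_tool", "kwargs": {"series": "-1 0 0 0 0 0 0;-1 0 0 0 0 0 0;-1 0 0 0 0 0 0"}}

```text
time_s: 1.35
eef_pos: [0.47, -0.2299, 0.3596]
eef_rot: [-0.0, 0.996, -0.087, -0.001]
wrist_force: [-0.7, -0.6, -0.9]
opening: 0.997
grasp_force: 0.0
```

```bash
cat >> h.py <<'E'
def snap(name,n="wrist",view=True):
    from bench import ctrl
    o=ctrl.get_obs();c=ctrl.camera(n);pickle.dump((o,c),open(f"pics/{name}.pkl","wb"))
    if view: cv2.imwrite(f"pics/{name}.png",c["img"][:,:,::-1])
    return o,c,ext(c,o)
E
python3 - <<'E'
from h import *
o,c,T=snap("w1");print(o["eef_pos"],o["eef_rot"]);print(T.round(3),c["fovy"])
for q in [(.535,-.165,.036),(.498,-.301,.046),(.625,-.181,.15)]: print(proj(c,T,q))
E
```

```text
[ 0.46995949 -0.22992739  0.35959667] [-1.41392306e-04  9.96174309e-01 -8.73858859e-02 -6.58220307e-04]
[[-0.175 -0.931 -0.32   0.553]
 [-0.985  0.166  0.057 -0.244]
 [-0.     0.326 -0.946  0.478]
 [ 0.     0.     0.     1.   ]] 70.86987813595314
[[272.91115438 123.48630685]]
[[365.34710666 132.55095412]]
[[250.34928073  42.20580015]]
```

View pics/w1.png

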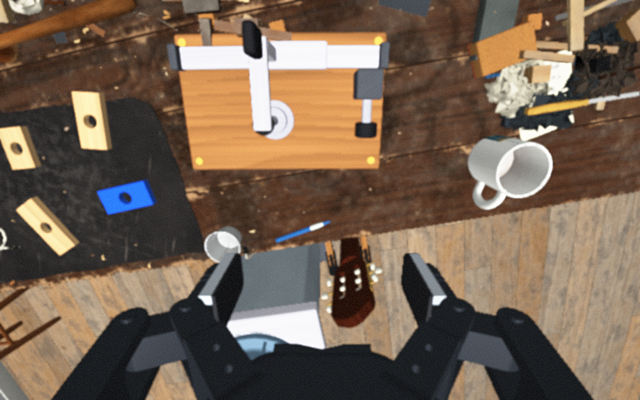

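The wrist view shows the knob at (366,130), the collar at (275,121), the keeper fin at (252,40) and the board's front corners near (192,168) and (383,169).

```bash
python3 - <<'E'
from h import *
o,c=pickle.load(open("pics/w1.pkl","rb"));T=ext(c,o)
hsv=cv2.cvtColor(c["img"],cv2.COLOR_RGB2HSV)
m=((hsv[...,0]>8)&(hsv[...,0]<22)&(hsv[...,1]>120)&(hsv[...,2]>150)).astype(np.uint8);m[:, :170]=0;m[:,395:]=0;m[180:]=0;m[:25]=0
r=rect(c,T,m,.016);print("board",np.round(r,3))
# front edge line
e=[(x,np.where(m[100:,x])[0].max()+100.5) for x in range(205,375,5)]
P=cast(c,T,e,.016);d=np.polyfit(P[:,1],P[:,0],1);print("front edge yaw",-np.degrees(np.arctan(d[0])))
for a,b in(("left",1),("right",-1)):
    e=[(np.where(m[y])[0].min()-.5 if b>0 else np.where(m[y])[0].max()+.5,y) for y in range(80,160,4)]
    P=cast(c,T,e,.016);d=np.polyfit(P[:,0],P[:,1],1);print(a,np.degrees(np.arctan(d[0])),P.mean(0))
# collar: grey non-orange in roi, left/right/bottom extent
g=((hsv[...,1]<60)&(hsv[...,2]>90)).astype(np.uint8)[95:150,252:305]
ys,xs=np.where(g);print("collar px",xs.min()+252,xs.max()+252,ys.max()+95)
for y in (115,121,127,133):
    x=np.where(g[y-95])[0];print(y,x.min()+252,x.max()+252)
k=(hsv[...,2]<60).astype(np.uint8)[115:145,345:390];ys,xs=np.where(k);print("knob px",xs.min()+345,xs.max()+345,ys.min()+115,ys.max()+115,cast(c,T,[((xs.min()+xs.max())/2+345,131)],.055))
E
python3 -c "
import cv2;i=cv2.imread('pics/w1.png')[20:185,165:400];cv2.imwrite('pics/w1c.png',cv2.resize(i,None,fx=3.3,fy=3.3,interpolation=2))"
```

```text
board [ 5.34000e-01 -1.78000e-01  3.14403e+02  1.54588e+02  7.99700e+01]
front edge yaw -9.874602628548303
left -9.324659200913041 [ 0.56728418 -0.02389879  0.016     ]
right 13.744791212832736 [ 0.51347539 -0.32140813  0.016     ]
collar px 252 293 139
115 252 292
121 253 293
127 253 292
133 268 288
knob px 356 389 115 137 [[ 0.49956168 -0.31051046  0.055     ]]
```

View pics/w1c.png

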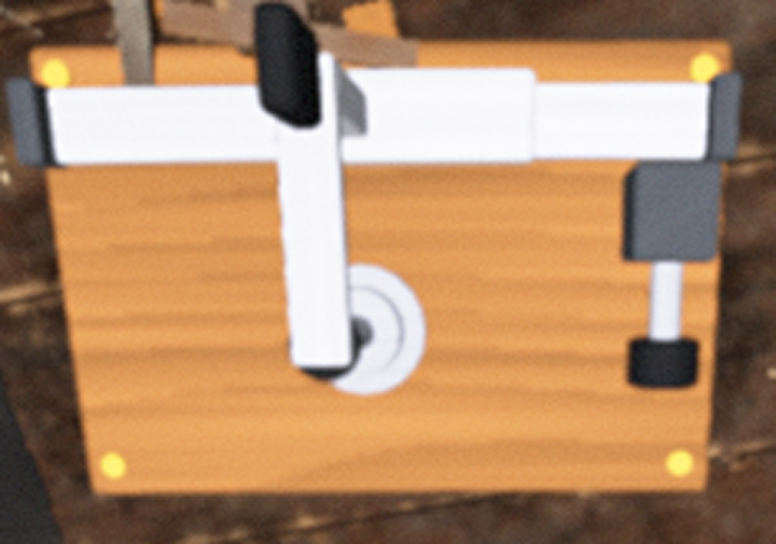

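```bash
python3 - <<'E'
from h import *
o,c=pickle.load(open("pics/w1.pkl","rb"));T=ext(c,o)
a=np.radians(-9.8);X=np.array([np.cos(a),np.sin(a)]);Y=np.array([-X[1],X[0]])
r,b=cast(c,T,[(293.8,119.4),(276.5,139)],.036)[:,:2]
J=X*((b@X)+.020)+Y*((r@Y)+.020);print("J",J)
f=lambda p,z:((cast(c,T,[p],z)[0,:2]-J)@np.c_[X,Y]).round(4)
print("knob back top edge",f((366,122.4),.0625),"L,R at .046",f((355.3,130),.046),f((376.5,130),.046),"front bottom",f((366,137.6),.05))
print("block front top",f((368,98.5),.068),"arm tip",f((262.5,130.8),.12),"arm sides",f((251.5,110),.12),f((271,110),.12))
k=J+X*(-.013)+Y*-.14;print("knob",k)
goto(o,[*k,.20],-9.8);
E
```

```text
J [ 0.52948297 -0.17639355]
knob back top edge [ 0.0062 -0.126 ] L,R at .046 [-0.006  -0.1129] [-0.0061 -0.1448] front bottom [-0.0169 -0.1288]
block front top [ 0.0387 -0.1265] arm tip [0.0007 0.0114] arm sides [0.0258 0.0232] [ 0.0256 -0.0007]
knob [ 0.49284334 -0.31213794]
go [0.0371 0.077  0.1595] [-0.01  0.08 -0.23]
```

The outer ring is a wider flange, not the 40 mm collar. The knob and arm both imply the jig origin is shifted by (+7.5, +11) mm, giving J ≈ (0.539, −0.167). I go over the knob and re-measure there.

```bash
cat >> h.py <<'E'
A0=-9.8;_a=np.radians(A0);X=np.array([np.cos(_a),np.sin(_a)]);Y=np.array([-X[1],X[0]]);J=np.array([.5387,-.1668])
def jw(x,y): return J+X*x+Y*y
def wj(p): return (np.asarray(p)[...,:2]-J)@np.c_[X,Y]
E
python3 - <<'E'
from h import *;from bench import ctrl
k=jw(-.013,-.14);print(k);goto(ctrl.get_obs(),[*k,.18],-9.8)
E
```

```text
[ 0.50206037 -0.30254438]
go [0.0448 0.0654 0.1795] [-0.02  0.08 -0.29]
```

Request:
{"fn": "servo_tool", "kwargs": {"series": "-1 0.045 0.065 0.18 0 0 0;-1 0.045 0.065 0.18 0 0 0;-1 0.045 0.065 0.18 0 0 0;-1 0.045 0.065 0.18 0 0 0;-1 0.045 0.065 0.18 0 0 0;-1 0.045 0.065 0.18 0 0 0;-1 0.045 0.065 0.18 0 0 0;-1 0.045 0.065 0.18 0 0 0;-1 0.045 0.065 0.18 0 0 0"}}

```text
time_s: 2.15
eef_pos: [0.504, -0.3026, 0.1831]
eef_rot: [0.001, 0.996, -0.088, 0.002]
wrist_force: [0.1, 0.4, -0.1]
opening: 1.0
grasp_force: 0.0
```

```bash
python3 - <<'E'
from h import *
o,c,T=snap("w2");print(o["eef_pos"],o["time_s"])
print(proj(c,T,[[*jw(-.013,-.14),.046],[*jw(0,0),.036],[*jw(0,0),.096]]))
E
```

```text
[ 0.50402376 -0.30255432  0.18307241] 2.15
[[322.35294066 197.19050198]
 [180.37640084 182.34610394]
 [144.5466118  202.90264295]]
```

View pics/w2.png

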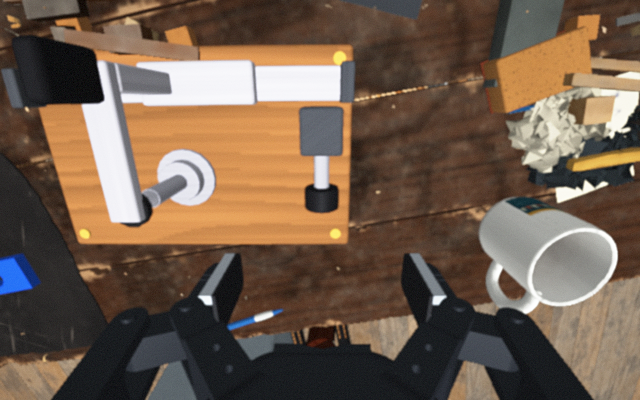

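The knob is at (321,198) against a predicted (322,197), so the estimate holds. I descend and grip it.

Request:
{"fn": "servo_tool", "kwargs": {"series": "-1 -0.002 0 0.13 0 0 0;-1 -0.002 0 0.13 0 0 0;-1 -0.002 0 0.13 0 0 0;-1 -0.002 0 0.13 0 0 0;-1 -0.002 0 0.13 0 0 0;1 -0.002 0 0.13 0 0 0;1 -0.002 0 0.13 0 0 0;1 -0.002 0 0.13 0 0 0;1 -0.002 0 0.13 0 0 0;1 -0.002 0 0.13 0 0 0;1 -0.002 0 0.13 0 0 0;1 -0.002 0 0.13 0 0 0"}}

```text
time_s: 3.2
eef_pos: [0.5027, -0.302, 0.0528]
eef_rot: [0.001, 0.996, -0.088, 0.001]
wrist_force: [-0.8, 2.4, 10.5]
opening: 0.369
grasp_force: 58.6
```

Request:
{"fn": "servo_tool", "kwargs": {"series": "1 -0.006 0 0 0 0 0;1 -0.012 0 0 0 0 0;1 -0.018 0 0 0 0 0;1 -0.024 0 0 0 0 0;1 -0.028 0 0 0 0 0;1 -0.031 0 0 0 0 0;1 -0.033 0 0 0 0 0;1 -0.033 0 0 0 0 0;1 -0.033 0 0 0 0 0"}}

```text
time_s: 3.95
eef_pos: [0.4729, -0.2969, 0.053]
eef_rot: [0.002, 0.996, -0.088, 0.005]
wrist_force: [12.7, 2.5, 1.3]
opening: 0.368
grasp_force: 60.0
```

Request:
{"fn": "servo_tool", "kwargs": {"series": "-1 0.002 0 0 0 0 0;-1 0.002 0 0 0 0 0;-1 0.002 0 0 0 0 0;-1 0.002 0 0 0 0 0;-1 0.002 0 -0.1 0 0 0;-1 0.002 0 -0.2 0 0 0;-1 0.002 0 -0.2 0 0 0;-1 0.002 0 -0.2 0 0 0;-1 0.002 0 -0.2 0 0 0;-1 0.002 0 -0.2 0 0 0;-1 0.002 0 -0.2 0 0 0"}}

```text
time_s: 4.87
eef_pos: [0.4716, -0.297, 0.253]
eef_rot: [0.002, 0.996, -0.088, 0.002]
wrist_force: [-0.7, 0.0, -0.4]
opening: 1.001
grasp_force: 0.0
```

```bash
python3 - <<'E'
from h import *
o,c,T=snap("w3",view=False);print(o["eef_pos"],o["opening"],o["wrist_force"])
P=cloud(c,T);j=wj(P);z=P[...,2]
for n,m in (("fin",(z>.148)&(z<.172)&(j[...,0]>.05)&(j[...,0]<.13)&(abs(j[...,1])<.06)),("arm",(z>.11)&(z<.128)&(j[...,0]<.06)&(j[...,0]>-.03)&(abs(j[...,1])<.05)),("knob",(z>.05)&(z<.07)&(j[...,0]<.015)&(abs(j[...,1]+.14)<.03))):
    q=j[m];print(n,m.sum(),np.percentile(q,[2,50,98],axis=0).round(4).tolist(), np.median(z[m]))
goto(o,[*jw(.09,0),.27],-9.8)
E
```

```text
[ 0.47163055 -0.2969885   0.25303299] 1.0006496790219284 [-0.73064674  0.01882309 -0.40078896]
fin 1400 [[0.0751, -0.0069], [0.09, -0.0034], [0.105, 0.0059]] 0.15934045338931502
arm 2370 [[-0.0099, -0.0115], [0.026, -0.0019], [0.0587, 0.0106]] 0.12032374405477783
knob 1257 [[-0.2867, -0.1608], [-0.0381, -0.139], [0.0127, -0.1201]] 0.05661933387716234
go [ 0.1334 -0.1403 -0.0168] [ 0.18 -0.25 -0.26]
```

The depth cloud agrees: the fin is centred at (0.090, 0.000) in the jig frame. I go over it, descend, grip and slide.

Request:
{"fn": "servo_tool", "kwargs": {"series": "-1 0.133 -0.14 -0.017 0 0 0;-1 0.133 -0.14 -0.017 0 0 0;-1 0.133 -0.14 -0.017 0 0 0;-1 0.133 -0.14 -0.017 0 0 0;-1 0.133 -0.14 -0.017 0 0 0;-1 0.133 -0.14 -0.017 0 0 0;-1 0.133 -0.14 -0.017 0 0 0;-1 0.133 -0.14 0.05 0 0 0;-1 0.133 -0.14 0.1 0 0 0;-1 0.133 -0.14 0.1 0 0 0;-1 0.133 -0.14 0.1 0 0 0;-1 0.133 -0.14 0.1 0 0 0"}}

```text
time_s: 5.92
eef_pos: [0.6234, -0.1813, 0.1471]
eef_rot: [-0.001, 0.996, -0.088, -0.004]
wrist_force: [-0.4, 0.2, 0.8]
opening: 1.001
grasp_force: 0.0
```

Request:
{"fn": "servo_tool", "kwargs": {"series": "1 0 0 0 0 0 0;1 0 0 0 0 0 0;1 0 0 0 0 0 0;1 0 0 0 0 0 0;1 0 0 0 0 0 0;1 0 0 0 0 0 0;1 0 0 0 0 0 0;1 0 0 0 0 0 0"}}

```text
time_s: 6.58
eef_pos: [0.6267, -0.1815, 0.1514]
eef_rot: [0.0, 0.996, -0.087, 0.001]
wrist_force: [-1.7, -0.3, 5.5]
opening: 0.157
grasp_force: 60.2
```

Request:
{"fn": "servo_tool", "kwargs": {"series": "1 0 -0.01 0 0 0 0;1 0 -0.022 0 0 0 0;1 0 -0.034 0 0 0 0;1 0 -0.046 0 0 0 0;1 0 -0.058 0 0 0 0;1 0 -0.07 0 0 0 0;1 0 -0.082 0 0 0 0;1 0 -0.094 0 0 0 0;1 0 -0.106 0 0 0 0;1 0 -0.114 0 0 0 0;1 0 -0.12 0 0 0 0;1 0 -0.123 0 0 0 0"}}

```text
time_s: 7.58
eef_pos: [0.6473, -0.0629, 0.1514]
eef_rot: [0.003, 0.996, -0.087, -0.0]
wrist_force: [-9.6, -21.6, 6.3]
opening: 0.157
grasp_force: 60.9
```

Request:
{"fn": "servo_tool", "kwargs": {"series": "1 0 0 0 0 0 0;1 0 0 0 0 0 0;1 0 0 0 0 0 0"}}

```text
time_s: 7.83
eef_pos: [0.6473, -0.0631, 0.1514]
eef_rot: [0.002, 0.996, -0.088, -0.0]
wrist_force: [-6.7, -9.4, 7.8]
opening: 0.159
grasp_force: 61.2
```

The keeper moved 120 mm to its stop. I release it and hover over the mat.

Request:
{"fn": "servo_tool", "kwargs": {"series": "-1 0 0.002 0 0 0 0;-1 0 0.002 0 0 0 0;-1 0 0.002 0 0 0 0;-1 0 0.002 0 0 0 0;-1 0 0.002 -0.1 0 0 0;-1 0 0.002 -0.2 0 0 0;-1 0 0.002 -0.2 0 0 0;-1 0 0.002 -0.2 0 0 0;-1 0 0.002 -0.2 0 0 0;-1 0 0.002 -0.2 0 0 0;-1 0 0.002 -0.2 0 0 0"}}

```text
time_s: 8.75
eef_pos: [0.6485, -0.062, 0.3535]
eef_rot: [0.0, 0.996, -0.087, 0.003]
wrist_force: [0.8, -0.0, 0.1]
opening: 0.998
grasp_force: 0.0
```

```bash
python3 - <<'E'
from h import *;from bench import ctrl
o=ctrl.get_obs();print(o["eef_pos"]);goto(o,[.5,.24,.36],5)
E
```

```text
[ 0.64851686 -0.0619921   0.35354397]
go [-0.1987 -0.2716 -0.0077] [  0.07  -0.34 -15.01]
```

Request:
{"fn": "servo_tool", "kwargs": {"series": "-1 -0.2 -0.27 -0.008 0 0 -15;-1 -0.2 -0.27 -0.008 0 0 -15;-1 -0.2 -0.27 -0.008 0 0 -15;-1 -0.2 -0.27 -0.008 0 0 -15;-1 -0.2 -0.27 -0.008 0 0 -15;-1 -0.2 -0.27 -0.008 0 0 -15;-1 -0.2 -0.27 -0.008 0 0 -15;-1 -0.2 -0.27 -0.008 0 0 -15;-1 -0.2 -0.27 -0.008 0 0 -15;-1 -0.2 -0.27 -0.008 0 0 -15;-1 -0.2 -0.27 -0.008 0 0 -15;-1 -0.2 -0.27 -0.008 0 0 -15"}}

```text
time_s: 9.75
eef_pos: [0.4978, 0.2375, 0.357]
eef_rot: [0.0, 0.999, 0.043, -0.001]
wrist_force: [-0.3, -0.4, -0.1]
opening: 0.997
grasp_force: 0.0
```

```bash
cat >> h.py <<'E'
def leaves(o,c,T,z=.0135):
    hsv=cv2.cvtColor(c["img"],cv2.COLOR_RGB2HSV);out=[]
    m=((hsv[...,2]>140)&(hsv[...,0]>12)&(hsv[...,0]<32)&(hsv[...,1]>40)&(hsv[...,1]<170)).astype(np.uint8)
    k,l,s,ct=cv2.connectedComponentsWithStats(m)
    for i in range(1,k):
        if s[i,4]<250: continue
        r=rect(c,T,l==i,z)
        if 35<r[3]<60 and 60<r[2]<140:
            cn,h=cv2.findContours((l==i).astype(np.uint8),cv2.RETR_CCOMP,cv2.CHAIN_APPROX_NONE)
            ho=[x for x,y in zip(cn,h[0]) if y[3]>=0 and cv2.contourArea(x)>20]
            hp=cv2.minEnclosingCircle(ho[0])[0] if ho else None
            print("leaf",ct[i].round(),np.round(r,4),"hole",cast(c,T,[hp],z)[0].round(4) if hp else None);out.append(r)
    return out
E
python3 - <<'E'
from h import *
o,c,T=snap("w4");print(o["eef_pos"]);leaves(o,c,T)
E
```

```text
[0.49782995 0.23748681 0.35704604]
leaf [393.  99.] [  0.5932   0.1346  93.5688  48.0481 -15.0215] hole [0.5929 0.1356 0.0135]
leaf [296. 102.] [ 0.5761  0.2851 73.1012 47.308  -6.0142] hole [0.5763 0.2854 0.0135]
leaf [141. 153.] [  0.4787   0.5369  88.036   48.5016 -52.7146] hole [0.4812 0.523  0.0135]
leaf [279. 190.] [  0.4288   0.3055 114.3844  48.1015  21.05  ] hole [0.4296 0.3055 0.0135]
leaf [179. 179.] [  0.4307   0.4932 124.4385  53.3852 -80.0813] hole None
```

View pics/w4.png

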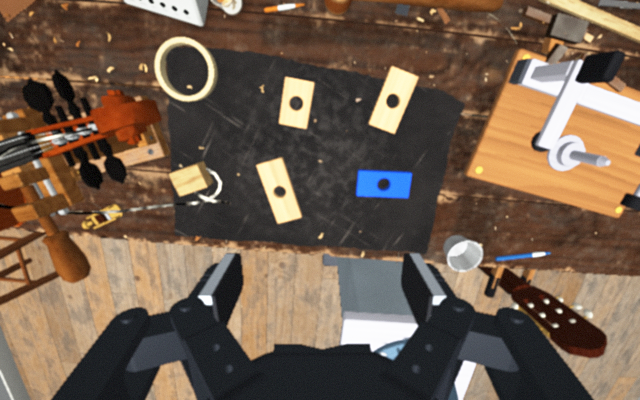

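The wrist view shows leaf_b at (279,190), leaf_c at (393,99) and leaf_d at (296,102), with nothing moved since the first view. I go for leaf_b, hovering low first.

```bash
python3 - <<'E'
from h import *;from bench import ctrl
goto(ctrl.get_obs(),[.4293,.3055,.13],21)
E
```

```text
go [-0.0624 -0.074   0.2274] [  0.02   0.09 -16.15]
```

Request:
{"fn": "servo_tool", "kwargs": {"series": "-1 -0.062 -0.074 0.227 0 0 -16.1;-1 -0.062 -0.074 0.227 0 0 -16.1;-1 -0.062 -0.074 0.227 0 0 -16.1;-1 -0.062 -0.074 0.227 0 0 -16.1;-1 -0.062 -0.074 0.227 0 0 -16.1;-1 -0.062 -0.074 0.227 0 0 -16.1;-1 -0.062 -0.074 0.227 0 0 -16.1;-1 -0.062 -0.074 0.227 0 0 -16.1;-1 -0.062 -0.074 0.227 0 0 -16.1;-1 -0.062 -0.074 0.227 0 0 -16.1"}}

```text
time_s: 10.63
eef_pos: [0.4322, 0.3068, 0.1339]
eef_rot: [-0.0, 0.983, 0.182, 0.002]
wrist_force: [0.1, 0.0, 0.9]
opening: 1.0
grasp_force: 0.0
```

```bash
python3 - <<'E'
from h import *
o,c,T=snap("w5",view=False);leaves(o,c,T)
P=cloud(c,T);m=np.hypot(P[...,0]-.4293,P[...,1]-.3055)<.06
print(np.percentile(P[m][:,2],[2,10,50,90]).round(4))
goto(o,[.4293,.3055,.03],21)
E
```

```text
leaf [56. 51.] [  0.4844   0.5544  97.4534  49.862  -71.8508] hole [0.4819 0.5244 0.0135]
leaf [416.  46.] [ 0.5759  0.285  72.3993 45.9389 -5.8449] hole [0.5745 0.2866 0.0135]
leaf [583.  98.] [  0.5921   0.1369  95.2832  51.9504 -14.837 ] hole [0.591  0.1387 0.0135]
leaf [135. 128.] [  0.4306   0.4928 121.3808  53.3849 -79.4604] hole None
leaf [322. 200.] [  0.4282   0.3054 112.6516  45.764   20.8089] hole [0.4298 0.3058 0.0135]
[0.0014 0.0022 0.1742 0.1999]
go [-3.700e-03  1.000e-04  1.039e-01] [ 0.01 -0.28 -0.04]
```

Request:
{"fn": "servo_tool", "kwargs": {"series": "-1 0 0 0.06 0 0 0;-1 0 0 0.06 0 0 0;-1 0 0 0.06 0 0 0;-1 0 0 0.06 0 0 0;-1 0 0 0.06 0 0 0"}}

```text
time_s: 11.1
eef_pos: [0.4312, 0.3073, 0.0735]
eef_rot: [-0.0, 0.983, 0.182, 0.002]
wrist_force: [0.3, 0.6, -0.2]
opening: 0.998
grasp_force: 0.0
```

```bash
python3 - <<'E'
from h import *
from bench import ctrl
o=ctrl.get_obs();goto(o,[.4296,.3055,.028],21)
E
```

```text
go [-0.0023  0.0011  0.0454] [-0.   -0.2   0.03]
```

Request:
{"fn": "servo_tool", "kwargs": {"series": "-1 -0.002 0.001 0.03 0 0 0;-1 -0.002 0.001 0.045 0 0 0;-1 -0.002 0.001 0.045 0 0 0;-1 -0.002 0.001 0.045 0 0 0;0.2 -0.002 0.001 0.045 0 0 0;1 -0.002 0.001 0.045 0 0 0;1 -0.002 0.001 0.045 0 0 0;1 -0.002 0.001 0.045 0 0 0;1 -0.002 0.001 0.045 0 0 0;1 -0.002 0.001 0.045 0 0 0;1 -0.002 0.001 0.045 0 0 0"}}

```text
time_s: 12.02
eef_pos: [0.429, 0.3058, 0.0279]
eef_rot: [-0.0, 0.983, 0.183, 0.001]
wrist_force: [-0.8, -1.0, 6.8]
opening: 0.496
grasp_force: 61.1
```

Request:
{"fn": "servo_tool", "kwargs": {"series": "1 0 0 -0.02 0 0 0;1 0 0 -0.05 0 0 0;1 0 0 -0.1 0 0 0;1 0 0 -0.15 0 0 0;1 0 0 -0.2 0 0 0;1 0 0 -0.2 0 0 0;1 0 0 -0.2 0 0 0;1 0 0 -0.2 0 0 0"}}

```text
time_s: 12.68
eef_pos: [0.4288, 0.3058, 0.2286]
eef_rot: [-0.0, 0.983, 0.183, 0.002]
wrist_force: [-0.4, 0.0, -1.5]
opening: 0.491
grasp_force: 61.6
```

```bash
python3 - <<'E'
from h import *
o,c,T=snap("w6");print(o["eef_pos"],o["opening"]);goto(o,[*jw(-.10,0),.23],-9.8);goto(o,[*jw(0,0),.20],-9.8)
Tt=tcpT(o)
print(proj(c,T,[(Tt@[0,0,.01,1])[:3],(Tt@[0,0,.025,1])[:3],(Tt@[.055,0,.013,1])[:3]]))
E
```

```text
[0.42882788 0.30575114 0.22855851] 0.49108941042963966
go [-0.1531  0.4292 -0.0022] [-0.08 -0.26 30.86]
go [-0.0674  0.4805  0.0282] [-0.08 -0.26 30.86]
[[321.73283921 270.20071198]
 [321.74005043 255.56614805]
 [321.58756618 167.11528146]]
```

View pics/w6.png

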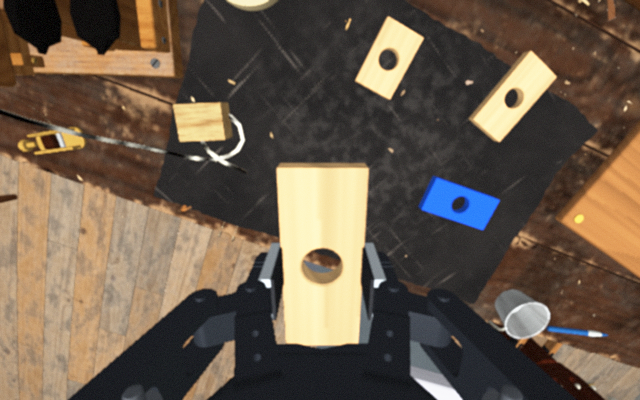

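The held leaf's hole is clearly visible at (322,266), between the pads. I compute the hole's offset in the tool frame and move to hover over the arbor.

```bash
cat >> h.py <<'E'
def held(c,zt=.0144):
    "hole centre of the held leaf in tool frame (top face at tool z=zt)"
    hsv=cv2.cvtColor(c["img"],cv2.COLOR_RGB2HSV)
    m=((hsv[...,2]>140)&(hsv[...,0]>10)&(hsv[...,0]<34)&(hsv[...,1]>40)&(hsv[...,1]<170)).astype(np.uint8)
    r=m[236:300,290:355]==0;k,l,s,ct=cv2.connectedComponentsWithStats(r.astype(np.uint8))
    best=min(((np.hypot(*(ct[i]-[32,30])),i) for i in range(1,k) if s[i,4]>200))[1]
    x,y,w,h,_=s[best];px=(290+x+(w-1)/2,236+y+(h-1)/2)
    P=cast(c,c["T_tool_cam"],[px],zt)[0];print("hole px",px,w,h,"tool",P.round(4));return P
E
python3 - <<'E'
from h import *
o,c=pickle.load(open("pics/w6.pkl","rb"));P=held(c)
print(cast(c,c["T_tool_cam"],[(322,163.5)],.0144))
E
```

```text
hole px (np.float64(322.0), np.float64(260.5)) 37 24 tool [0.0032 0.0001 0.0144]
[[0.05645082 0.00019858 0.0144    ]]
```

Request:
{"fn": "servo_tool", "kwargs": {"series": "1 -0.067 0.48 0.0 0 0 30.9;1 -0.067 0.48 0.0 0 0 30.9;1 -0.067 0.48 0.0 0 0 30.9;1 -0.067 0.48 0.0 0 0 30.9;1 -0.067 0.48 0.0 0 0 30.9;1 -0.067 0.48 0.0 0 0 30.9;1 -0.067 0.48 0.0 0 0 30.9;1 -0.067 0.48 0.0 0 0 30.9;1 -0.067 0.48 0.0 0 0 30.9;1 -0.067 0.48 0.0 0 0 30.9;1 -0.067 0.48 0.0 0 0 30.9;1 -0.067 0.48 0.0 0 0 30.9"}}

```text
time_s: 13.73
eef_pos: [0.5369, -0.1702, 0.2237]
eef_rot: [-0.0, 0.996, -0.087, -0.002]
wrist_force: [1.0, 0.1, -0.4]
opening: 0.495
grasp_force: 61.6
```

Request:
{"fn": "servo_tool", "kwargs": {"series": "1 0 0 0 0 0 0;1 0 0 0 0 0 0;1 0 0 0 0 0 0;1 0 0 0 0 0 0;1 0 0 0 0 0 0"}}

```text
time_s: 14.15
eef_pos: [0.5374, -0.1652, 0.2257]
eef_rot: [-0.0, 0.996, -0.085, -0.001]
wrist_force: [-0.5, -0.8, -1.0]
opening: 0.494
grasp_force: 61.7
```

```bash
python3 - <<'E'
from h import *
o,c,T=snap("w7");print(o["eef_pos"],o["opening"]);P=held(c);goto(o,[*jw(0,0),.15],-9.8)
E
```

```text
[ 0.53742705 -0.16518058  0.22574518] 0.49413105984378386
hole px (np.float64(322.0), np.float64(262.5)) 39 28 tool [ 0.0019 -0.0003  0.0144]
go [0.0016 0.0014 0.0757] [-0.04  0.06  0.05]
```

View pics/w7.png

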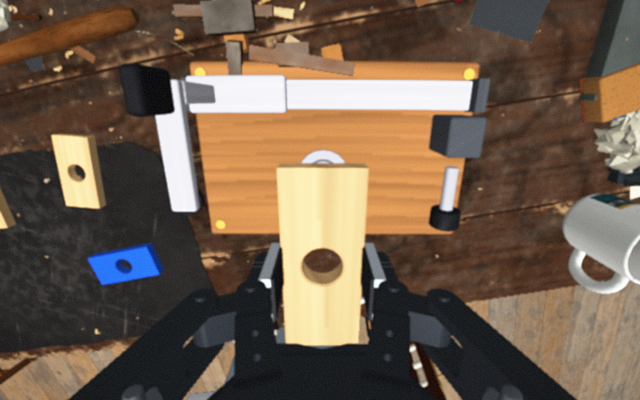

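```bash
python3 - <<'E'
from h import *
o,c=pickle.load(open("pics/w4.pkl","rb"));T=ext(c,o)
print(proj(c,T,[[*J,.036],[*J,.096]]))
o,c=pickle.load(open("pics/w5.pkl","rb"));T=ext(c,o)
o2,c2=pickle.load(open("pics/w6.pkl","rb"))
# depth cloud of arbor above collar in w3, w4
for n in("w3","w4"):
    o,c=pickle.load(open(f"pics/{n}.pkl","rb"));T=ext(c,o);P=cloud(c,T);j=wj(P);z=P[...,2]
    for a,b in((.045,.085),(.085,.1),(.03,.04)):
        m=(np.hypot(j[...,0],j[...,1])<.03)&(z>a)&(z<b);q=j[m]
        if len(q)>5: print(n,a,len(q),np.percentile(q,[3,50,97],axis=0).round(4).tolist())
o,c=pickle.load(open("pics/w4.pkl","rb"))
im=c["img"][120:190,540:630,::-1];cv2.imwrite("pics/arb.png",cv2.resize(im,None,fx=7,fy=7,interpolation=2))
E
```

```text
[[573.4671673  154.75785464]
 [608.10875047 162.61991016]]
w3 0.045 235 [[-0.0058, -0.007], [0.0025, -0.0056], [0.0084, -0.0001]]
w3 0.085 62 [[-0.0051, -0.007], [0.0031, -0.0053], [0.0082, -0.0003]]
w3 0.03 655 [[-0.0169, -0.0182], [0.0044, -0.0056], [0.0184, 0.0143]]
w4 0.045 238 [[-0.0069, 0.0027], [-0.0003, 0.0075], [0.0072, 0.0099]]
w4 0.085 115 [[-0.006, -0.0008], [-0.0001, 0.0047], [0.0068, 0.009]]
w4 0.03 386 [[-0.0174, -0.0118], [-0.0003, 0.0086], [0.0177, 0.0206]]
```

View pics/arb.png

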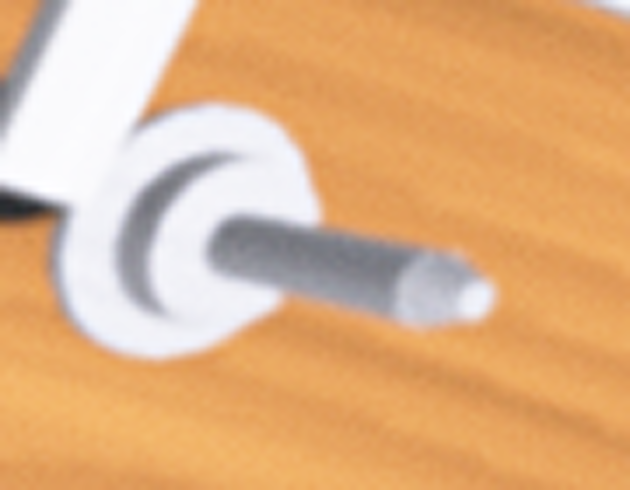

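The arbor tip in the crop (pixel 608,162.6) matches the prediction exactly, so J is good. I descend to just above the tip and settle there.

Request:
{"fn": "servo_tool", "kwargs": {"series": "1 0.001 0.0015 0.05 0 0 0;1 0.001 0.0015 0.09 0 0 0;1 0.001 0.0015 0.09 0 0 0;1 0.001 0.0015 0.09 0 0 0;1 0.001 0.0015 0.09 0 0 0;1 0.001 0.0015 0.09 0 0 0;1 0.001 0.0015 0.09 0 0 0"}}

```text
time_s: 14.78
eef_pos: [0.5402, -0.1691, 0.1391]
eef_rot: [0.001, 0.996, -0.086, 0.002]
wrist_force: [-0.2, 0.4, -1.0]
opening: 0.493
grasp_force: 61.6
```

```bash
python3 - <<'E'
from h import *
from bench import ctrl
o=ctrl.get_obs();print(o["eef_pos"],wj(o["eef_pos"]).round(4));goto(o,[*jw(-.001,0),.066],-9.8)
E
```

```text
[ 0.5401906  -0.16912947  0.1391234 ] [ 0.0019 -0.002 ]
go [-0.0032 -0.0022  0.0731] [ 0.09 -0.26 -0.03]
```

Request:
{"fn": "servo_tool", "kwargs": {"series": "1 -0.002 -0.001 0.003 0 0 0;1 -0.002 -0.001 0.003 0 0 0;1 -0.002 -0.001 0.003 0 0 0;1 -0.002 -0.001 0.003 0 0 0;1 -0.002 -0.001 0.003 0 0 0;1 -0.002 -0.001 0.003 0 0 0"}}

```text
time_s: 15.28
eef_pos: [0.5367, -0.1671, 0.1334]
eef_rot: [0.0, 0.996, -0.086, 0.0]
wrist_force: [-0.2, 0.2, -1.1]
opening: 0.493
grasp_force: 61.6
```

```bash
python3 - <<'E'
from h import *
from bench import ctrl
o=ctrl.get_obs();print(o["eef_pos"],wj(o["eef_pos"]).round(4));goto(o,[*jw(-.001,0),.066],-9.8)
E
```

```text
[ 0.53674572 -0.1671176   0.13335986] [-0.0019 -0.0006]
go [ 0.0009 -0.0006  0.0674] [ 0.   -0.01 -0.05]
```

Settled. I lower slowly onto the arbor.

Request:
{"fn": "servo_tool", "kwargs": {"series": "1 0.001 0 0.01 0 0 0;1 0.001 0 0.018 0 0 0;1 0.001 0 0.026 0 0 0;1 0.001 0 0.034 0 0 0;1 0.001 0 0.042 0 0 0;1 0.001 0 0.05 0 0 0;1 0.001 0 0.056 0 0 0;1 0.001 0 0.062 0 0 0;1 0.001 0 0.066 0 0 0;1 0.001 0 0.066 0 0 0;1 0.001 0 0.066 0 0 0"}}

```text
time_s: 16.2
eef_pos: [0.5377, -0.1672, 0.0672]
eef_rot: [-0.0, 0.996, -0.086, -0.0]
wrist_force: [-0.8, 0.4, -0.5]
opening: 0.497
grasp_force: 61.6
```

Request:
{"fn": "servo_tool", "kwargs": {"series": "1 0 0 0.003 0 0 0;1 0 0 0.004 0 0 0;1 0 0 0.004 0 0 0;-1 0 0 0.004 0 0 0;-1 0 0 0.004 0 0 0;-1 0 0 0.004 0 0 0;-1 0 0 0.004 0 0 0;-1 0 0 -0.03 0 0 0;-1 0 0 -0.1 0 0 0;-1 0 0 -0.19 0 0 0;-1 0 0 -0.29 0 0 0;-1 0 0 -0.29 0 0 0"}}

```text
time_s: 17.2
eef_pos: [0.5373, -0.167, 0.2661]
eef_rot: [0.0, 0.996, -0.086, 0.0]
wrist_force: [0.9, -0.3, 0.2]
opening: 0.995
grasp_force: 0.0
```

```bash
python3 - <<'E'
from h import *
from bench import ctrl
o=ctrl.get_obs();print(o["eef_pos"]);goto(o,[.53,.17,.33],-15)
E
```

```text
[ 0.53734514 -0.16702164  0.2660842 ]
go [-0.0649 -0.3308 -0.0639] [ 0.   -0.01  5.16]
```

Request:
{"fn": "servo_tool", "kwargs": {"series": "-1 -0.065 -0.331 0.02 0 0 5;-1 -0.065 -0.331 0.02 0 0 5;-1 -0.065 -0.331 0.02 0 0 5;-1 -0.065 -0.331 0.02 0 0 5;-1 -0.065 -0.331 0.02 0 0 5;-1 -0.065 -0.331 0.02 0 0 5;-1 -0.065 -0.331 0.02 0 0 5;-1 -0.065 -0.331 0.02 0 0 5;-1 -0.065 -0.331 0.02 0 0 5;-1 -0.065 -0.331 0.02 0 0 5;-1 -0.065 -0.331 0.02 0 0 5;-1 -0.065 -0.331 0.02 0 0 5"}}

```text
time_s: 18.2
eef_pos: [0.5305, 0.1688, 0.244]
eef_rot: [0.0, 0.992, -0.13, 0.0]
wrist_force: [0.3, -0.1, -0.2]
opening: 1.001
grasp_force: 0.0
```

Request:
{"fn": "servo_tool", "kwargs": {"series": "-1 0 0 0 0 0 0;-1 0 0 0 0 0 0;-1 0 0 0 0 0 0;-1 0 0 0 0 0 0"}}

```text
time_s: 18.53
eef_pos: [0.5305, 0.1692, 0.2441]
eef_rot: [-0.0, 0.992, -0.13, 0.0]
wrist_force: [0.2, 0.0, 0.3]
opening: 1.002
grasp_force: 0.0
```

```bash
python3 - <<'E'
from h import *
o,c,T=snap("w8");print(o["eef_pos"]);L=leaves(o,c,T)
print("on arbor:");leaves(o,c,T,.048)
print(proj(c,T,[[*J,.048]]))
l=min(L,key=lambda r:np.hypot(r[0]-.592,r[1]-.136));goto(o,[l[0],l[1],.07],l[4])
E
```

```text
[0.53048541 0.16918255 0.2440575 ]
leaf [337. 113.] [  0.5931   0.1346  91.2523  46.4471 -14.6864] hole [0.5932 0.1346 0.0135]
leaf [224. 159.] [ 0.5763  0.285  72.7051 47.0136 -5.8802] hole [0.5768 0.2841 0.0135]
leaf [138. 284.] [  0.4297   0.4936 110.927   54.1482 -81.6499] hole None
on arbor:
leaf [337. 113.] [  0.595    0.1359  82.2268  41.8531 -14.6863] hole [0.5951 0.1359 0.048 ]
leaf [224. 159.] [ 0.5799  0.2714 65.514  42.3636 -5.8802] hole [0.5803 0.2706 0.048 ]
leaf [623. 254.] [  0.3188  -0.184   60.1478  57.02   -84.4198] hole None
leaf [138. 284.] [  0.4477   0.4594  99.9556  48.7926 -81.6499] hole None
[[617.05040642  95.70075236]]
go [0.0694 0.0172 0.1741] [-0.   -0.01 -0.24]
```

View pics/w8.png

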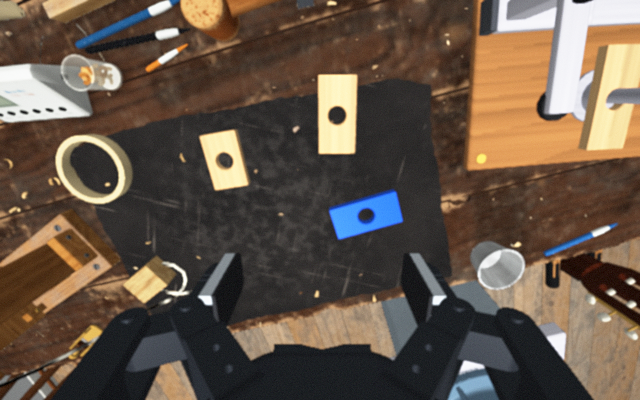

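Leaf_b is threaded (seen at 610,95), with leaf_c at (337,113) and leaf_d at (224,159). Now leaf_c.

Request:
{"fn": "servo_tool", "kwargs": {"series": "-1 0.0695 0.017 0.05 0 0 0;-1 0.0695 0.017 0.1 0 0 0;-1 0.0695 0.017 0.14 0 0 0;-1 0.0695 0.017 0.174 0 0 0;-1 0.0695 0.017 0.174 0 0 0;-1 0.0695 0.017 0.174 0 0 0;-1 0.0695 0.017 0.174 0 0 0;-1 0.0695 0.017 0.174 0 0 0;-1 0.0695 0.017 0.174 0 0 0;-1 0.0695 0.017 0.174 0 0 0"}}

```text
time_s: 19.42
eef_pos: [0.595, 0.1361, 0.0732]
eef_rot: [-0.0, 0.992, -0.129, 0.003]
wrist_force: [-0.2, -0.3, 0.4]
opening: 0.998
grasp_force: 0.0
```

```bash
python3 - <<'E'
from h import *
o,c,T=snap("w9",view=False);print(o["eef_pos"]);leaves(o,c,T);goto(o,[.5931,.1346,.028],-14.8)
E
```

```text
[0.59497845 0.13612296 0.07315541]
leaf [337. 217.] [  0.5945   0.1342  96.0223  46.1303 -14.8146] hole [0.5965 0.1355 0.0135]
go [-0.0017  0.002   0.0451] [-0.09 -0.29 -0.02]
```

Request:
{"fn": "servo_tool", "kwargs": {"series": "-1 -0.001 0.001 0.03 0 0 0;-1 -0.001 0.001 0.0445 0 0 0;-1 -0.001 0.001 0.0445 0 0 0;-1 -0.001 0.001 0.0445 0 0 0;0.2 -0.001 0.001 0.0445 0 0 0;1 -0.001 0.001 0.0445 0 0 0;1 -0.001 0.001 0.0445 0 0 0;1 -0.001 0.001 0.0445 0 0 0;1 -0.001 0.001 0.0445 0 0 0;1 -0.001 0.001 0.0445 0 0 0;1 -0.001 0.001 0.0445 0 0 0"}}

```text
time_s: 20.38
eef_pos: [0.593, 0.1351, 0.0269]
eef_rot: [-0.0, 0.992, -0.129, 0.001]
wrist_force: [-0.3, 0.9, 6.2]
opening: 0.49
grasp_force: 62.3
```

Request:
{"fn": "servo_tool", "kwargs": {"series": "1 0 0 -0.02 0 0 0;1 0 0 -0.05 0 0 0;1 0 0 -0.1 0 0 0;1 0 0 -0.15 0 0 0;1 0 0 -0.2 0 0 0;1 0 0 -0.2 0 0 0;1 0 0 -0.2 0 0 0;1 0 0 -0.2 0 0 0"}}

```text
time_s: 21.05
eef_pos: [0.5929, 0.1351, 0.2278]
eef_rot: [-0.0, 0.992, -0.129, 0.002]
wrist_force: [-0.5, 0.4, -1.3]
opening: 0.496
grasp_force: 61.6
```

```bash
cat >> h.py <<'E'
def front(c,half,zt=.0144):
    "x of held leaf centre in tool frame from its far end"
    hsv=cv2.cvtColor(c["img"],cv2.COLOR_RGB2HSV)
    m=(hsv[...,2]>140)&(hsv[...,0]>10)&(hsv[...,0]<34)&(hsv[...,1]>40)&(hsv[...,1]<170)
    k,l,s,ct=cv2.connectedComponentsWithStats(m.astype(np.uint8));i=l[240,322] or l[285,322]
    ys=[np.where(l[:,x]==i)[0].min() for x in range(300,345,4)];print("rows",ys[0],ys[-1],"mask cols",s[i,0],s[i,0]+s[i,2])
    P=cast(c,c["T_tool_cam"],[(322,np.median(ys)-.5)],zt)[0];print("end",P.round(4),"centre x",(P[0]-half).round(4))
E
python3 - <<'E'
from h import *
c=pickle.load(open("pics/w7.pkl","rb"))[1];front(c,.055)
o,c,T=snap("w10");print(o["eef_pos"],o["opening"],o["grasp_force"]);front(c,.045);goto(o,[*jw(0,0),.20],-9.8)
E
```

```text
rows 109 110 mask cols 196 473
end [ 0.0812 -0.0002  0.0144] centre x 0.0262
[0.592909   0.13512971 0.22780902] 0.4956921946366008 61.609286069869995
rows 181 181 mask cols 276 368
end [ 0.0479 -0.0004  0.0144] centre x 0.0029
go [0.0248 0.3058 0.0275] [-0.06 -0.25 -5.04]
```

Request:
{"fn": "servo_tool", "kwargs": {"series": "1 0.024 0.306 0 0 0 -5;1 0.024 0.306 0 0 0 -5;1 0.024 0.306 0 0 0 -5;1 0.024 0.306 0 0 0 -5;1 0.024 0.306 0 0 0 -5;1 0.024 0.306 0 0 0 -5;1 0.024 0.306 0 0 0 -5;1 0.024 0.306 0 0 0 -5;1 0.024 0.306 0 0 0 -5;1 0.024 0.306 0 0 0 -5;1 0.024 0.306 0 0 0 -5;1 0.024 0.306 0 0 0 -5"}}

```text
time_s: 22.1
eef_pos: [0.5364, -0.1653, 0.2244]
eef_rot: [-0.001, 0.996, -0.085, -0.001]
wrist_force: [0.2, 0.6, -0.5]
opening: 0.498
grasp_force: 61.6
```

Request:
{"fn": "servo_tool", "kwargs": {"series": "1 0 0 0.05 0 0 0;1 0 0 0.08 0 0 0;1 0 0 0.08 0 0 0;1 0 0 0.08 0 0 0;1 0 0 0.08 0 0 0;1 0 0 0.08 0 0 0;1 0 0 0.08 0 0 0;1 0 0 0.08 0 0 0"}}

```text
time_s: 22.77
eef_pos: [0.5378, -0.1674, 0.1475]
eef_rot: [0.001, 0.996, -0.086, 0.002]
wrist_force: [0.0, -0.0, -0.6]
opening: 0.495
grasp_force: 61.6
```

```bash
python3 - <<'E'
from h import *
o,c,T=snap("w11");print(o["eef_pos"],o["opening"],o["grasp_force"],wj(o["eef_pos"]).round(4));goto(o,[*jw(-.0005,0),.078],-9.8)
print(proj(c,c["T_tool_cam"],[[.045,0,.0144],[0.0115,0,.0144],[-.0115,0,.0144]]))
E
```

```text
[ 0.53776351 -0.16736644  0.14754483] 0.49513851482826793 61.58285737037659 [-0.0008 -0.0007]
go [ 0.0001 -0.0008  0.0695] [ 0.07 -0.19 -0.04]
[[322.57839595 186.33364012]
 [322.59642956 246.83634428]
 [322.6062336  283.33371601]]
```

View pics/w11.png

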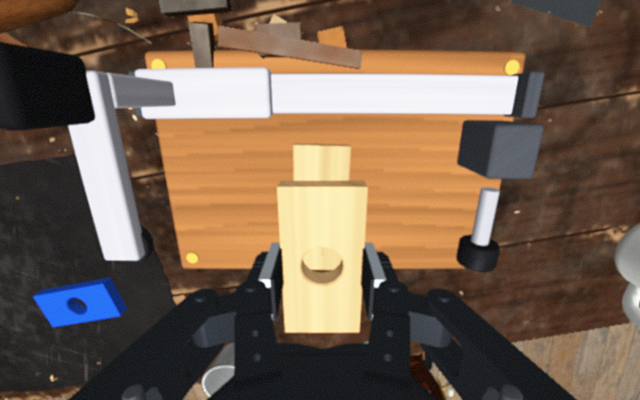

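Leaf_c is held centred: hole at rows 247–283, matching the prediction. I lower it.

Request:
{"fn": "servo_tool", "kwargs": {"series": "1 0 0 0.01 0 0 0;1 0 0 0.02 0 0 0;1 0 0 0.028 0 0 0;1 0 0 0.036 0 0 0;1 0 0 0.044 0 0 0;1 0 0 0.052 0 0 0;1 0 0 0.06 0 0 0;1 0 0 0.066 0 0 0;1 0 0 0.07 0 0 0;1 0 0 0.072 0 0 0;1 0 0 0.072 0 0 0;1 0 0 0.072 0 0 0"}}

```text
time_s: 23.82
eef_pos: [0.5369, -0.167, 0.0737]
eef_rot: [0.0, 0.996, -0.086, 0.0]
wrist_force: [0.4, -1.3, -1.1]
opening: 0.494
grasp_force: 61.6
```

Request:
{"fn": "servo_tool", "kwargs": {"series": "-1 0 0 0 0 0 0;-1 0 0 0 0 0 0;-1 0 0 0 0 0 0;-1 0 0 0 0 0 0;-1 0 0 -0.03 0 0 0;-1 0 0 -0.1 0 0 0;-1 0 0 -0.19 0 0 0;-1 0 0 -0.19 0 0 0;-1 0 0 -0.19 0 0 0;-1 0 0 -0.19 0 0 0;-1 0 0 -0.19 0 0 0"}}

```text
time_s: 24.73
eef_pos: [0.538, -0.1676, 0.2666]
eef_rot: [0.001, 0.996, -0.086, 0.003]
wrist_force: [-0.0, 0.3, -0.5]
opening: 0.998
grasp_force: 0.0
```

```bash
python3 - <<'E'
from h import *
from bench import ctrl
o=ctrl.get_obs();print(o["eef_pos"]);goto(o,[.53,.27,.25],-6)
E
```

```text
[ 0.53799999 -0.16757886  0.2665886 ]
go [-0.0828 -0.4298  0.0152] [ 0.13 -0.34 -3.84]
```

Request:
{"fn": "servo_tool", "kwargs": {"series": "-1 -0.083 -0.43 0.015 0 0 -4;-1 -0.083 -0.43 0.015 0 0 -4;-1 -0.083 -0.43 0.015 0 0 -4;-1 -0.083 -0.43 0.015 0 0 -4;-1 -0.083 -0.43 0.015 0 0 -4;-1 -0.083 -0.43 0.015 0 0 -4;-1 -0.083 -0.43 0.015 0 0 -4;-1 -0.083 -0.43 0.015 0 0 -4;-1 -0.083 -0.43 0.015 0 0 -4;-1 -0.083 -0.43 0.015 0 0 -4;-1 -0.083 -0.43 0.015 0 0 -4;-1 -0.083 -0.43 0.015 0 0 -4"}}

```text
time_s: 25.73
eef_pos: [0.5263, 0.275, 0.2457]
eef_rot: [-0.0, 0.999, -0.049, -0.002]
wrist_force: [-1.0, -0.3, 1.3]
opening: 1.004
grasp_force: 0.0
```

Request:
{"fn": "servo_tool", "kwargs": {"series": "-1 -0.003 -0.01 0 0 0 0;-1 -0.003 -0.01 0 0 0 0;-1 -0.003 -0.01 0 0 0 0;-1 -0.003 -0.01 0 0 0 0;-1 -0.003 -0.01 0 0 0 0"}}

```text
time_s: 26.15
eef_pos: [0.5267, 0.2801, 0.2484]
eef_rot: [0.0, 0.999, -0.052, 0.0]
wrist_force: [-0.3, 0.2, -0.3]
opening: 1.003
grasp_force: 0.0
```

```bash
python3 - <<'E'
from h import *
o,c,T=snap("w12",view=False);print(o["eef_pos"]);L=leaves(o,c,T)
l=min(L,key=lambda r:abs(r[2]-72));goto(o,[l[0],l[1],.07],l[4])
E
```

```text
[0.52674893 0.28008018 0.24842047]
leaf [312. 130.] [ 0.5762  0.285  71.404  47.1876 -6.0416] hole [0.5769 0.2849 0.0135]
go [ 0.0486 -0.0101  0.1784] [ 0.01 -0.    0.1 ]
```

Request:
{"fn": "servo_tool", "kwargs": {"series": "-1 0.0485 -0.01 0.05 0 0 0;-1 0.0485 -0.01 0.1 0 0 0;-1 0.0485 -0.01 0.14 0 0 0;-1 0.0485 -0.01 0.178 0 0 0;-1 0.0485 -0.01 0.178 0 0 0;-1 0.0485 -0.01 0.178 0 0 0;-1 0.0485 -0.01 0.178 0 0 0;-1 0.0485 -0.01 0.178 0 0 0;-1 0.0485 -0.01 0.178 0 0 0;-1 0.0485 -0.01 0.178 0 0 0"}}

```text
time_s: 27.03
eef_pos: [0.5776, 0.2868, 0.0736]
eef_rot: [-0.001, 0.999, -0.051, 0.002]
wrist_force: [0.0, 1.1, -0.1]
opening: 1.005
grasp_force: 0.0
```

```bash
python3 - <<'E'
from h import *
o,c,T=snap("w13",view=False);print(o["eef_pos"]);leaves(o,c,T);goto(o,[.5765,.285,.028],-6)
E
```

```text
[0.57757657 0.28675217 0.07363122]
leaf [325. 226.] [ 0.5773  0.285  73.5189 45.6253 -5.8793] hole [0.5784 0.2849 0.0135]
go [-0.0011  0.0019  0.0456] [-0.11 -0.27  0.15]
```

Request:
{"fn": "servo_tool", "kwargs": {"series": "-1 -0.0005 0.001 0.03 0 0 0;-1 -0.0005 0.001 0.0445 0 0 0;-1 -0.0005 0.001 0.0445 0 0 0;-1 -0.0005 0.001 0.0445 0 0 0;0.2 -0.0005 0.001 0.0445 0 0 0;1 -0.0005 0.001 0.0445 0 0 0;1 -0.0005 0.001 0.0445 0 0 0;1 -0.0005 0.001 0.0445 0 0 0;1 -0.0005 0.001 0.0445 0 0 0;1 -0.0005 0.001 0.0445 0 0 0;1 -0.0005 0.001 0.0445 0 0 0"}}

```text
time_s: 28.0
eef_pos: [0.5762, 0.2857, 0.0275]
eef_rot: [-0.0, 0.999, -0.051, 0.001]
wrist_force: [-0.4, 0.7, 5.7]
opening: 0.495
grasp_force: 62.4
```

Request:
{"fn": "servo_tool", "kwargs": {"series": "1 0 0 -0.02 0 0 0;1 0 0 -0.05 0 0 0;1 0 0 -0.1 0 0 0;1 0 0 -0.15 0 0 0;1 0 0 -0.2 0 0 0;1 0 0 -0.2 0 0 0;1 0 0 -0.2 0 0 0;1 0 0 -0.2 0 0 0"}}

```text
time_s: 28.67
eef_pos: [0.5761, 0.2856, 0.2286]
eef_rot: [-0.001, 0.999, -0.051, 0.002]
wrist_force: [-0.2, 0.4, -1.3]
opening: 0.494
grasp_force: 61.7
```

```bash
python3 - <<'E'
from h import *
o,c,T=snap("w14");print(o["eef_pos"],o["opening"],o["grasp_force"]);front(c,.035);print(proj(c,c["T_tool_cam"],[[.035,0,.0144]]));goto(o,[*jw(0,0),.20],-9.8)
E
```

```text
[0.57614943 0.28562837 0.22856528] 0.4939651921782748 61.70679330825806
rows 198 199 mask cols 278 367
end [ 0.0392 -0.0002  0.0144] centre x 0.0042
[[322.47065289 205.42176241]]
go [0.0087 0.4539 0.0278] [-0.11 -0.25  3.96]
```

Request:
{"fn": "servo_tool", "kwargs": {"series": "1 0.008 0.454 0 0 0 4;1 0.008 0.454 0 0 0 4;1 0.008 0.454 0 0 0 4;1 0.008 0.454 0 0 0 4;1 0.008 0.454 0 0 0 4;1 0.008 0.454 0 0 0 4;1 0.008 0.454 0 0 0 4;1 0.008 0.454 0 0 0 4;1 0.008 0.454 0 0 0 4;1 0.008 0.454 0 0 0 4;1 0.008 0.454 0 0 0 4;1 0.008 0.454 0 0 0 4"}}

```text
time_s: 29.72
eef_pos: [0.535, -0.1732, 0.2237]
eef_rot: [0.001, 0.996, -0.089, -0.002]
wrist_force: [0.9, 0.1, 0.1]
opening: 0.492
grasp_force: 61.7
```

Request:
{"fn": "servo_tool", "kwargs": {"series": "1 0 0 0.0 0 0 0;1 0 0 0 0 0 0;1 0 0 0.05 0 0 0;1 0 0 0.08 0 0 0;1 0 0 0.08 0 0 0;1 0 0 0.08 0 0 0;1 0 0 0.08 0 0 0;1 0 0 0.08 0 0 0;1 0 0 0.08 0 0 0;1 0 0 0.08 0 0 0"}}

```text
time_s: 30.55
eef_pos: [0.538, -0.1675, 0.148]
eef_rot: [0.001, 0.996, -0.086, 0.002]
wrist_force: [0.2, -0.7, -0.1]
opening: 0.49
grasp_force: 61.7
```

```bash
python3 - <<'E'
from h import *
o,c,T=snap("w15");print(o["eef_pos"],o["opening"],o["grasp_force"],wj(o["eef_pos"]).round(4));goto(o,[*jw(-.001,0),.0865],-9.8)
m=cv2.cvtColor(c["img"],cv2.COLOR_RGB2GRAY)[190:300,322];print(m[::2])
E
```

```text
[ 0.5379588  -0.16754946  0.14802049] 0.4896056804148619 61.69231653213501 [-0.0006 -0.0009]
go [-0.0006 -0.0009  0.0615] [ 0.07 -0.19 -0.03]
[237 239 239 239 206 131 132 135 217 232 231 232 231 231 230 232 230 230
 231 231 233 233 232 233 232 232 231 232 231 235 235 234 235 235 236 235
 234 235 228 219 107 121 142 136 132 125 150 203 230 232 231 232 231 233
 233]
```

Leaf_d is still centred (edge at row 206 against 205.4 predicted). I lower it.

Request:
{"fn": "servo_tool", "kwargs": {"series": "1 0 -0.0005 0.01 0 0 0;1 0 -0.0005 0.02 0 0 0;1 0 -0.0005 0.028 0 0 0;1 0 -0.0005 0.036 0 0 0;1 0 -0.0005 0.044 0 0 0;1 0 -0.0005 0.052 0 0 0;1 0 -0.0005 0.058 0 0 0;1 0 -0.0005 0.0605 0 0 0;1 0 -0.0005 0.0605 0 0 0;1 0 -0.0005 0.0605 0 0 0"}}

```text
time_s: 31.43
eef_pos: [0.5367, -0.1666, 0.0858]
eef_rot: [-0.0, 0.996, -0.086, -0.0]
wrist_force: [-2.6, 1.9, 6.6]
opening: 0.491
grasp_force: 62.5
```

Request:
{"fn": "servo_tool", "kwargs": {"series": "-1 0 0 0 0 0 0;-1 0 0 0 0 0 0;-1 0 0 0 0 0 0;-1 0 0 0 0 0 0;-1 0 0 -0.03 0 0 0;-1 0 0 -0.1 0 0 0;-1 0 0 -0.19 0 0 0;-1 0 0 -0.19 0 0 0;-1 0 0 -0.19 0 0 0;-1 0 0 -0.19 0 0 0;-1 0 0 -0.19 0 0 0"}}

```text
time_s: 32.35
eef_pos: [0.5382, -0.1673, 0.2784]
eef_rot: [0.001, 0.996, -0.086, 0.003]
wrist_force: [-0.8, 0.8, -0.6]
opening: 1.0
grasp_force: 0.0
```

```bash
python3 - <<'E'
from h import *
from bench import ctrl
o=ctrl.get_obs();print(o["eef_pos"]);goto(o,[*jw(.09,.12),.27],-9.8)
E
```

```text
[ 0.5382268  -0.16734512  0.27838199]
go [ 0.0902 -0.1207  0.0087] [ 0.12 -0.33 -0.04]
```

Request:
{"fn": "servo_tool", "kwargs": {"series": "-1 0.09 -0.12 0.008 0 0 0;-1 0.09 -0.12 0.008 0 0 0;-1 0.09 -0.12 0.008 0 0 0;-1 0.09 -0.12 0.008 0 0 0;-1 0.09 -0.12 0.008 0 0 0;-1 0.09 -0.12 0.008 0 0 0;-1 0.09 -0.12 0.008 0 0 0"}}

```text
time_s: 32.93
eef_pos: [0.645, -0.0639, 0.2653]
eef_rot: [-0.0, 0.996, -0.086, -0.002]
wrist_force: [-0.1, 0.9, -0.5]
opening: 1.0
grasp_force: 0.0
```

```bash
python3 - <<'E'
from h import *
o,c,T=snap("w16");print(o["eef_pos"],wj(o["eef_pos"]))
P=cloud(c,T);j=wj(P);z=P[...,2]
m=(z>.148)&(z<.172)&(j[...,0]>.05)&(j[...,0]<.13)&(abs(j[...,1]-.12)<.03);print("fin",np.percentile(j[m],[2,50,98],axis=0).round(4).tolist())
for a,b in((.042,.052),(.054,.064),(.066,.079)):
    m=(abs(j[...,0])<.07)&(abs(j[...,1])<.03)&(z>a)&(z<b)
    if m.sum()>20: print(a,m.sum(),np.median(z[m]).round(4),np.percentile(j[m],[2,98],axis=0).round(4).tolist())
goto(o,[*jw(.09,.12),.151],-9.8)
E
```

```text
[ 0.64504302 -0.0638925   0.26534577] [0.08727542 0.11950645]
fin [[0.0776, 0.1147], [0.0938, 0.1214], [0.107, 0.1275]]
0.042 549 0.0483 [[-0.0563, -0.0205], [0.0527, 0.0246]]
0.054 525 0.0604 [[-0.0436, -0.0212], [0.0443, 0.0225]]
0.066 1263 0.0724 [[-0.0296, -0.0213], [0.0338, 0.0226]]
go [ 0.0031 -0.0005  0.1143] [ 0.    0.2  -0.04]
```

View pics/w16.png

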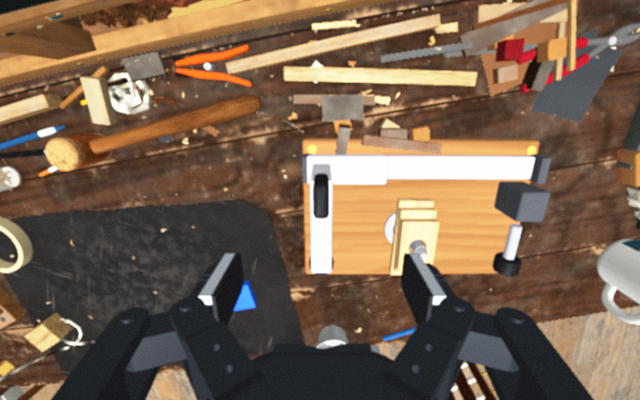

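The stack lies flat, with leaf tops at 48, 60 and 72 mm, and the fin is at (321,195) right below the tool. Now the keeper.

Request:
{"fn": "servo_tool", "kwargs": {"series": "-1 0.003 0 0.04 0 0 0;-1 0.003 0 0.08 0 0 0;-1 0.003 0 0.113 0 0 0;-1 0.003 0 0.113 0 0 0;-1 0.003 0 0.113 0 0 0;-1 0.003 0 0.113 0 0 0;1 0.003 0 0.113 0 0 0;1 0.003 0 0.113 0 0 0;1 0.003 0 0.113 0 0 0;1 0.003 0 0.113 0 0 0;1 0.003 0 0.113 0 0 0;1 0.003 0 0.113 0 0 0"}}

```text
time_s: 33.98
eef_pos: [0.6493, -0.0642, 0.155]
eef_rot: [-0.0, 0.996, -0.086, 0.0]
wrist_force: [-4.2, 1.3, 9.8]
opening: 0.156
grasp_force: 60.2
```

Request:
{"fn": "servo_tool", "kwargs": {"series": "1 0 0 0 0 0 0;1 0 0.01 0 0 0 0;1 0 0.022 0 0 0 0;1 0 0.034 0 0 0 0;1 0 0.046 0 0 0 0;1 0 0.058 0 0 0 0;1 0 0.07 0 0 0 0;1 0 0.082 0 0 0 0;1 0 0.094 0 0 0 0;1 0 0.106 0 0 0 0;1 0 0.114 0 0 0 0;1 0 0.119 0 0 0 0"}}

```text
time_s: 34.98
eef_pos: [0.6287, -0.1821, 0.155]
eef_rot: [-0.001, 0.996, -0.087, 0.0]
wrist_force: [3.4, 20.9, 8.7]
opening: 0.15
grasp_force: 61.3
```

Request:
{"fn": "servo_tool", "kwargs": {"series": "1 0 0.002 0 0 0 0;1 0 0.004 0 0 0 0;1 0 0.004 0 0 0 0;1 0 0.004 0 0 0 0"}}

```text
time_s: 35.32
eef_pos: [0.6287, -0.1821, 0.155]
eef_rot: [-0.003, 0.996, -0.085, 0.0]
wrist_force: [2.1, 16.6, 7.9]
opening: 0.15
grasp_force: 61.1
```

At the stop (119.7 mm, 17 N). Release and go to the knob.

Request:
{"fn": "servo_tool", "kwargs": {"series": "-1 0 -0.003 0 0 0 0;-1 0 -0.003 0 0 0 0;-1 0 -0.003 0 0 0 0;-1 0 -0.003 0 0 0 0;-1 0 -0.003 -0.05 0 0 0;-1 0 -0.003 -0.12 0 0 0;-1 0 -0.003 -0.12 0 0 0;-1 0 -0.003 -0.12 0 0 0;-1 0 -0.003 -0.12 0 0 0;-1 0 -0.003 -0.12 0 0 0"}}

```text
time_s: 36.15
eef_pos: [0.6281, -0.1831, 0.2739]
eef_rot: [0.0, 0.996, -0.086, -0.0]
wrist_force: [1.4, 0.8, 0.4]
opening: 0.999
grasp_force: 0.0
```

```bash
python3 - <<'E'
from h import *
from bench import ctrl
o=ctrl.get_obs();print(o["eef_pos"]);goto(o,[*jw(-.043,-.14),.22],-9.8)
E
```

```text
[ 0.62808714 -0.18310515  0.27391785]
go [-0.1336  0.1393  0.054 ] [ 0.01  0.03 -0.09]
```

Request:
{"fn": "servo_tool", "kwargs": {"series": "-1 -0.1335 0.139 0 0 0 0;-1 -0.1335 0.139 0 0 0 0;-1 -0.1335 0.139 0 0 0 0;-1 -0.1335 0.139 0 0 0 0;-1 -0.1335 0.139 0 0 0 0;-1 -0.1335 0.139 0.054 0 0 0;-1 -0.1335 0.139 0.054 0 0 0;-1 -0.1335 0.139 0.054 0 0 0;-1 -0.1335 0.139 0.054 0 0 0"}}

```text
time_s: 36.9
eef_pos: [0.4726, -0.2956, 0.2187]
eef_rot: [-0.002, 0.996, -0.086, -0.002]
wrist_force: [0.8, 0.6, 1.0]
opening: 1.0
grasp_force: 0.0
```

```bash
python3 - <<'E'
from h import *
o,c,T=snap("w17",view=False);print(o["eef_pos"])
P=cloud(c,T);j=wj(P);z=P[...,2]
for n,m in (("fin",(z>.148)&(z<.172)&(j[...,0]>.05)&(j[...,0]<.13)&(abs(j[...,1])<.06)),("knob",(z>.045)&(z<.07)&(j[...,0]<.015)&(j[...,0]>-.08)&(abs(j[...,1]+.14)<.03))):
    q=j[m];print(n,np.percentile(q,[2,50,98],axis=0).round(4).tolist())
goto(o,[*jw(-.043,-.14),.053],-9.8)
E
```

```text
[ 0.47262193 -0.29560856  0.21869653]
fin [[0.0749, -0.007], [0.0864, -0.0037], [0.0975, 0.0059]]
knob [[-0.0513, -0.1532], [-0.0313, -0.1385], [0.0131, -0.1238]]
go [0.0008 0.0023 0.1657] [-0.16  0.22 -0.03]
```

Keeper is home; grip the knob and push it in.

Request:
{"fn": "servo_tool", "kwargs": {"series": "-1 0.001 0.001 0.04 0 0 0;-1 0.001 0.001 0.08 0 0 0;-1 0.001 0.001 0.12 0 0 0;-1 0.001 0.001 0.165 0 0 0;-1 0.001 0.001 0.165 0 0 0;-1 0.001 0.001 0.165 0 0 0;1 0.001 0.001 0.165 0 0 0;1 0.001 0.001 0.165 0 0 0;1 0.001 0.001 0.165 0 0 0;1 0.001 0.001 0.165 0 0 0;1 0.001 0.001 0.165 0 0 0;1 0.001 0.001 0.165 0 0 0"}}

```text
time_s: 37.95
eef_pos: [0.4757, -0.2974, 0.0583]
eef_rot: [-0.0, 0.996, -0.086, 0.002]
wrist_force: [1.0, 7.3, 14.6]
opening: 0.367
grasp_force: 58.6
```

Request:
{"fn": "servo_tool", "kwargs": {"series": "1 0 0 0 0 0 0;1 0.006 0 0 0 0 0;1 0.012 0 0 0 0 0;1 0.018 0 0 0 0 0;1 0.023 0 0 0 0 0;1 0.027 0 0 0 0 0;1 0.03 0 0 0 0 0;1 0.032 0 0 0 0 0;1 0.034 0 0 0 0 0;1 0.034 0 0 0 0 0;1 0.034 0 0 0 0 0"}}

```text
time_s: 38.87
eef_pos: [0.5055, -0.3026, 0.0582]
eef_rot: [-0.001, 0.996, -0.086, -0.003]
wrist_force: [-17.0, 8.4, 26.4]
opening: 0.365
grasp_force: 59.8
```

Request:
{"fn": "servo_tool", "kwargs": {"series": "-1 -0.002 0 0 0 0 0;-1 -0.002 0 0 0 0 0;-1 -0.002 0 0 0 0 0;-1 -0.002 0 0 0 0 0;-1 -0.002 0 0 0 0 0;-1 -0.002 0 -0.05 0 0 0;-1 -0.002 0 -0.15 0 0 0;-1 -0.06 -0.08 -0.25 0 0 0;-1 -0.06 -0.08 -0.25 0 0 0;-1 -0.06 -0.08 -0.25 0 0 0;-1 -0.06 -0.08 -0.25 0 0 0;-1 -0.06 -0.08 -0.25 0 0 0"}}

```text
time_s: 39.87
eef_pos: [0.4622, -0.2136, 0.3093]
eef_rot: [0.001, 0.996, -0.086, 0.002]
wrist_force: [0.5, -0.5, 1.1]
opening: 1.0
grasp_force: 0.0
```

Request:
{"fn": "servo_tool", "kwargs": {"series": "-1 -0.05 -0.05 -0.05 0 0 0;-1 -0.05 -0.05 -0.05 0 0 0;-1 -0.05 -0.05 -0.05 0 0 0;-1 -0.05 -0.05 -0.05 0 0 0;-1 -0.05 -0.05 -0.05 0 0 0"}}

```text
time_s: 40.28
eef_pos: [0.4216, -0.1569, 0.3553]
eef_rot: [0.0, 0.996, -0.086, 0.0]
wrist_force: [0.4, -0.4, -0.7]
opening: 1.002
grasp_force: 0.0
```

```bash
python3 - <<'E'
from h import *
o,c,T=snap("w18");print(o["eef_pos"],o["wrist_force"])
P=cloud(c,T);j=wj(P);z=P[...,2]
for n,m in (("fin",(z>.148)&(z<.172)&(j[...,0]>.05)&(j[...,0]<.13)&(abs(j[...,1])<.06)),("knob",(z>.052)&(z<.066)&(j[...,0]<.012)&(j[...,0]>-.08)&(abs(j[...,1]+.14)<.03))):
    q=j[m];print(n,np.percentile(q,[2,50,98],axis=0).round(4).tolist())
im=c["img"][:260,120:520,::-1];cv2.imwrite("pics/fin.png",cv2.resize(im,None,fx=2,fy=2,interpolation=2))
E
```

```text
[ 0.42159133 -0.15692536  0.35532258] [ 0.43666157 -0.43208122 -0.74501151]Traceback (most recent call last):
  File "<stdin>", line 5, in <module>
    return _quantile_unchecked(
        a, q, axis, out, overwrite_input, method, keepdims, weights)
    return _ureduce(a,
                    func=_quantile_ureduce_func,
    ...<5 lines>...
                    overwrite_input=overwrite_input,
                    method=method)
    r = func(a, **kwargs)
    result = _quantile(arr,
                       quantiles=q,
    ...<2 lines>...
                       out=out,
                       weights=wgt)
    slices_having_nans = np.isnan(arr[-1, ...])
                                  ~~~^^^^^^^^^
IndexError: index -1 is out of bounds for axis 0 with size 0
```

```bash
python3 - <<'E'
from h import *
o,c=pickle.load(open("pics/w18.pkl","rb"));T=ext(c,o)
P=cloud(c,T);j=wj(P);z=P[...,2]
for n,m in (("arm",(z>.114)&(z<.126)&(abs(j[...,0])<.06)&(abs(j[...,1])<.05)),("knob",(z>.052)&(z<.066)&(j[...,0]<.012)&(j[...,0]>-.08)&(abs(j[...,1]+.14)<.03))):
    q=j[m]
    if len(q): print(n,np.percentile(q,[2,50,98],axis=0).round(4).tolist())
im=c["img"][:260,120:520,::-1];cv2.imwrite("pics/fin.png",cv2.resize(im,None,fx=2,fy=2,interpolation=2))
E
```

```text
arm [[-0.0061, -0.0092], [0.027, 0.0009], [0.0588, 0.0111]]
knob [[-0.023, -0.1514], [-0.0111, -0.1365], [0.0099, -0.1247]]
```

View pics/fin.png

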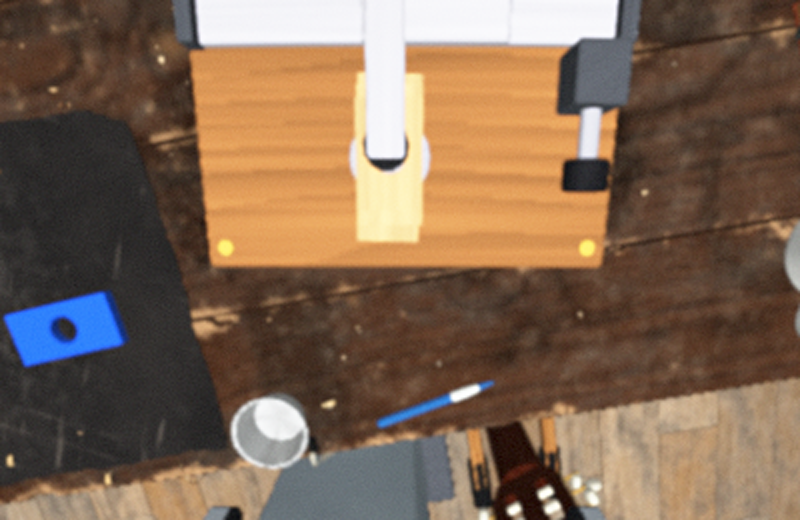

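The crop shows the keeper arm over the arbor (385,155), the stack under it, and the knob home (585,175), with its front at x ≈ −23 mm as at the start. I hand in.

```bash
python3 -c "
from bench import ctrl
print(ctrl.hand_in())"
```

```text
the job is handed in; nothing more can be done
None
```

The job is handed in at about 40 s: leaves b, c and d (leaf_a was absent) are threaded flat on the arbor, longest at the bottom, the keeper is back at its stop over the arbor, and the latch knob is fully home. The hand-in gave no verdict.

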